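Empty the piece press and hang up the caddy

TASK

Swing the lever of the hand press fully open, take the pressed boxwood king out of the press and put it into the red handled carrying caddy, then hang the caddy by its handle on the hook under the roof of the teak stand, with the king in it. Last of all, swing the lever back until the press is fully closed. Leave everything else where it stands.

Things in the scene. Friction and masses are not known exactly. Their poses are not given: they have to be found in the camera images.
- press: dark cast iron C-frame hand press on a teak block 170 x 110 mm, fixed, open to its own -x (towards the robot). Origin on the table under the screw axis. Over the anvil hangs the head: x -12 to +95, y -25 to +25, z 210 to 265 mm; column behind at x 50 to 95 mm. The ram (18 mm across, on the screw axis) ends 3 mm above the king when closed and rises 28 mm when the lever is opened.
- lever (a joint): turn of the press lever about the upright screw axis (rad): 0 closed, lever pointing to the press's -x, over the front; 1.4 fully open, lever pointing nearly to the press's +y (turns clockwise seen from above). It stays where it is left; moving it takes about 2 N at the knob.
- lever_knob (a point): middle of the brass upright knob at the end of the lever: a cylinder 20 mm across, 45 mm high, 100 mm from the screw axis, about 318 mm above the table. The lever bar, 12 mm thick, lies 32 mm below this point.
- screw_axis (a point): point on the upright screw axis of the press at the height of the middle of the knob; the knob circles around it.
- king: pressed pale boxwood king piece, five-sided slab 40 mm long (x), 30 mm wide (y), 14 mm thick; starts lying flat on the anvil under the press head, overhanging the anvil by 5 mm at both sides. Origin at the middle of its underside; the straight sides run from x -20 to +8 mm, the blunt point is at +x (+21 mm), away from the robot.
- caddy: open red lacquered carrying tray 136 mm (x) by 90 mm (y), walls 26 mm high, 4 mm thick, floor 4 mm. A low cross wall (x 0, 26 mm high) makes two equal compartments. Over it stands a rigid handle: two posts 14 mm (x) by 8 mm (y), outer faces at y +25 and -25 mm, joined at the top by a round 12 mm bar along y, axis at z 104 mm. Origin at the middle of the underside; 0.3 kg, symmetrical.
- anvil (a point): centre of the top of the steel anvil, 135 mm above the table, 14 mm before the screw axis; the anvil is 42 mm (press x) by 20 mm (press y) and 60 mm tall, free at both sides.
- bench: low dark teak bench, fixed, top 150 mm (x) by 104 mm (y), 70 mm high, on which the caddy starts; origin on the table under its centre.
- caddy_bar (a point): middle of the underside of the caddy's handle bar, 98 mm above the caddy's underside: the point that rests on the hook. The opening below it, between the posts, is 34 mm wide and reaches down to 26 mm.
- stand: dark teak stand, fixed, 281 mm high. Origin on the table under the hook's lowest point; its open front looks to its own -x (towards the robot). One post at x 87 to 113 mm. Roof: two slats, each y 17 to 72 mm to either side with a 35 mm gap between them over the hook, x 9 to 113 mm, z 245 to 257 mm; a fascia along their front edge (x 9 to 23 mm) reaches up to z 281 mm.
- hook_saddle (a point): top of the brass hook (8 mm rod) at its lowest point, 199 mm above the table. The hook comes from the post along the stand's -x and ends in an upturned tip 22 mm before this point (stand's -x) whose top is 15 mm higher than this point; to the rear the rod climbs slowly to the post.
- cup: stoneware sake cup, 60 mm across, 48 mm high, bystander; origin under its centre.
- candle: brass candle holder with a stub of candle, 90 mm across, 75 mm high, bystander; origin under its centre.
- flask: stoppered amber glass flask, 48 mm across, 100 mm high, bystander; origin under its centre.
- trays: stack of three boxwood piece trays, 150 x 190 mm, 92 mm high, bystander; origin under its centre.
- spare: spare king piece of dark wood lying on the table, 40 x 30 x 14 mm, bystander; origin under its centre.
- brush: brush lying on the table, 170 mm long, bystander; origin under it.

How it is judged:
By the outcome, as a careful person would: the job done as asked, in the order asked, and still so for the second after the job is handed in, with the robot touching nothing.
It also fails if it takes over 72 s, if anything falls off the work surface, if the arm or the gripper's body presses on something with over 40 N, if the wrist force passes 120 N, or if a joint passes its speed limit or range.

ROBOT

A 6-joint arm with a two-finger parallel gripper is mounted at the origin on the work surface. World frame = base frame: x ahead of the robot, y to its left, z up, the work surface at z = 0. Lengths are in m, angles in rad, forces in N, time in s.
With the tool pointing down it reaches from about 0.3 to 0.875 m from the base axis. Payload 6.4 kg.
Tool frame: the origin (TCP) lies midway between the tips of the shut fingers; the grasp point (between the pads) lies 19 mm behind it; z points along the fingers, y is the line along which they close (so a half turn about z gives the same grasp; the last joint's range is limited). The gripper opens to 85 mm and grips with 20 to 120 N. Pads are 22 mm wide; open, the fingers measure 114 mm over their backs; the gripper's body (76 mm by 85 mm) begins 54 mm behind the grasp point. The pads swing forward as they close: fully open they stand 13 mm farther back than shut.
Start: joints at [0.988, 0.181, 1.607, -0, 1.354, -0.206], TCP at [0.212, 0.535, 0.206] pointing down, gripper open.
Joint ranges: [-2.99, 2.99], [-0.89, 2.07], [0.3, 2.58], [-1.14, 4.28], [0, 2.63], [-3.12, 3.12]. Speed limits (rad/s): [2.57, 2.57, 3.01, 3.14, 3.14, 3.14].

INTERFACE

Orientations are given as a unit quaternion [w, x, y, z].
In Python, from bench import ctrl, vision, workorder gives the robot as it stands. The module is installed in compiled form; this text tells all that it offers.
- The arm moves only by the tool servo_tool, never from a script. Its argument "steps" is a list of rows, each an object of numbers: "dx", "dy", "dz": the shift along the world's x, y, z as a fraction of full scale; "wx", "wy", "wz": the turn, a rotation vector about the world's x, y, z as a fraction of full scale. A call has exactly 5 rows; each row is the pose to reach, as a shift and turn from the pose commanded when the call began, turning the shorter way round; what a row does not reach only later rows make up. Full scale, the value 1, is 100 mm for a shift and pi rad for a turn. A row lasts 1/12 s, in which the tool goes at most 41.7 mm and 7.16 degrees, less where a joint would pass 70% of its speed; a pose out of reach is approached as far as the arm can. A call with a number of a shift or a turn outside -1 to 1 is refused whole. A call with a gripper value outside its range is refused whole. "jaw" is the opening, from 0 (shut) to 1 (fully open), set as the call begins (left out, the last holds). The fingers move at their own pace and stop on an object; the grip force is fixed at half the most. Time passes only in rows, so rows that repeat a pose let the fingers close, or fill a call up. It gives the time, the measured TCP pose, the force, the opening and the grip force at its end, in the units of the state.
- ctrl.get_obs(): the state, without advancing time (a new reading comes with each control period).
- vision.camera(name): name is "scene" or "top" or "wrist"; returns a dict with "frame" (400x640x3 uint8, red, green, blue), "vfov" (degrees; the focal length in pixels is half the picture's height over the tangent of half this angle, whatever the lens; pixels are square), "cx", "cy" (the principal point, pixels), "D" ([k1, k2, p1, p2, k3] as OpenCV has them; the pictures are not rectified), "camera_from_world" (4x4, takes a point from world to camera coordinates). Camera axes: x right, y up, looking along -z (the intrinsics and any distortion apply to the point x, -y, -z); pixel columns grow to the right and rows downward; lengths in m; the calibration is good to about 2 mm. A picture is of the moment at which its call begins. There is no depth.
- workorder.hand_in(): hands the job in; it is judged then, once.
The state is a dict: "time_s": time; "q": joint angles; "dq": joint speeds; "joint_efforts": joint torques, N m; "eef_pos": TCP position; "eef_rot": TCP orientation; "wrist_force": force on the tool from outside, world axes, zero at the start; "torque": the same for the moment, N m; "opening": opening from 0.0 (shut) to 1.0 (fully open); "grasp_force": force on a finger pad.
Only numpy, scipy, OpenCV 4.12 (cv2) and the standard library are available. Lean on these libraries where they do the work, as an engineer would, in place of code of your own. Each camera call takes 0.05 s, during which the arm holds its last target. There are 200 camera calls.

## Working session

There is one attempt and no reset: what is moved stays moved. The work goes in short steps, Python scripts to look and compute and a tool call to move; the robot and the scene stay as the last step left them, time stands still between calls to the robot, and variables do not carry over. Pictures are saved under pics/ and viewed, at most 10 in all, crops included, and the job is handed in when it is done.

Besides the shell and the picture viewer there is one more tool, called as name([rows], argument=value, ...), one row to a line, values as JSON. servo_tool: Moves the arm, as the interface text tells. Its arguments: {"type":"object","properties":{"steps":{"type":"array","items":{"type":"object","properties":{"dx":{"type":"number"},"dy":{"type":"number"},"dz":{"type":"number"},"wx":{"type":"number"},"wy":{"type":"number"},"wz":{"type":"number"}}}},"jaw":{"type":"number"}},"required":["steps"]}

```bash
ls; mkdir -p pics
cat > h.py <<'E'
import numpy as np, cv2
from bench import ctrl, vision, workorder
def cam(n):
    c=vision.camera(n); f=200/np.tan(np.radians(c["vfov"])/2)
    c["K"]=np.array([[f,0,c["cx"]],[0,f,c["cy"]],[0,0,1.]]); c["D"]=np.array(c["D"],float)
    T=np.diag([1,-1,-1,1.])@np.array(c["camera_from_world"]); c["R"]=T[:3,:3]; c["t"]=T[:3,3]; return c
def save(c,p): cv2.imwrite(p,c["frame"][:,:,::-1])
def proj(c,P): return cv2.projectPoints(np.array(P,float).reshape(-1,1,3),cv2.Rodrigues(c["R"])[0],c["t"],c["K"],c["D"])[0].reshape(-1,2)
def atz(c,uv,z):
    n=cv2.undistortPoints(np.array(uv,float).reshape(-1,1,2),c["K"],c["D"]).reshape(-1,2)
    d=np.c_[n,np.ones(len(n))]@c["R"]; o=-c["R"].T@c["t"]
    return o+d*((np.array(z)-o[2])/d[:,2])[:,None]
E
python3 - <<'E'
from h import *
import pickle
for n in("scene","top"):
    c=cam(n); save(c,f"pics/{n}0.png"); pickle.dump(c,open(n+"0.pkl","wb")); print(n,-c["R"].T@c["t"],c["K"][0,0],c["D"])
o=ctrl.get_obs(); print(o)
E
```

```text
pics
scene [1.73777716 0.76930806 1.09143284] 488.6780066976012 [-0.01717677  0.          0.          0.          0.        ]
top [ 0.30820393 -0.02184123  1.40155781] 363.33243290513917 [-0.03896532  0.          0.          0.          0.        ]
{'time_s': 0.1, 'q': array([ 9.87734270e-01,  1.81458062e-01,  1.60792714e+00, -2.79617631e-05,
        1.35380906e+00, -2.06270174e-01]), 'dq': array([-3.49869660e-05, -2.83913197e-03, -1.81442585e-03,  7.13885461e-04,
       -9.86641758e-04, -2.36124121e-03]), 'joint_efforts': array([-5.44797615e-05, -4.45877481e+01, -3.52238095e+01, -1.47988790e-04,
        4.02849982e-03,  8.41333019e-06]), 'eef_pos': array([0.21123282, 0.5342044 , 0.20536992]), 'eef_rot': array([-2.95308351e-04,  1.87280433e-01,  9.82306163e-01, -7.44491929e-04]), 'wrist_force': array([-0.52770921,  0.17974659, -0.54911787]), 'torque': array([-0.00436261,  0.03417819, -0.02443943]), 'grasp_force': 0.0, 'opening': 0.9980013796377171}
```

View pics/scene0.png

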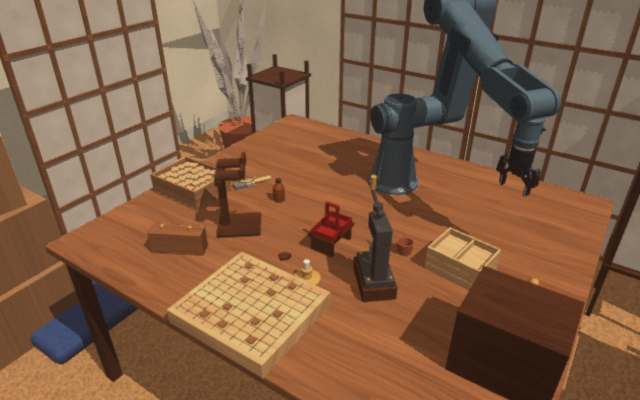

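View pics/top0.png

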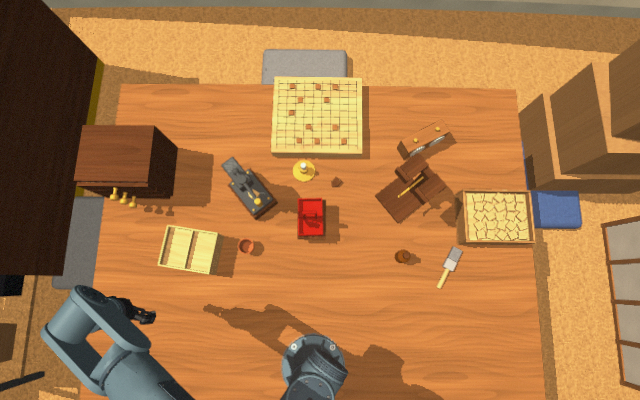

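The scene view shows the press at about (378,240), caddy at (331,228) and stand at (235,200). In the top view, the press is at (250,190) with its knob at (257,202), the red caddy at (311,218) and the stand at (410,190).

```bash
cat > crops.py <<'E'
import cv2,numpy as np
def crop(p,x,y,w,h,s):
    im=cv2.resize(cv2.imread(p)[y:y+h,x:x+w],None,fx=s,fy=s,interpolation=cv2.INTER_CUBIC)
    for i in range(x-x%10+10,x+w,10): cv2.line(im,((i-x)*s,0),((i-x)*s,8 if i%50 else 16),(255,255,0),1); cv2.putText(im,str(i),((i-x)*s-10,20),0,.3,(255,255,0),1) if i%20==0 else 0
    for j in range(y-y%10+10,y+h,10): cv2.line(im,(0,(j-y)*s),(8,(j-y)*s),(255,255,0),1); cv2.putText(im,str(j),(10,(j-y)*s+3),0,.3,(255,255,0),1) if j%20==0 else 0
    return im
def sheet(ims,out,W=800,H=600):
    S=np.zeros((H,W,3),np.uint8)
    for (im,x,y) in ims: S[y:y+im.shape[0],x:x+im.shape[1]]=im[:H-y,:W-x]
    cv2.imwrite(out,S)
E
python3 - <<'E'
from crops import *
t="pics/top0.png";s="pics/scene0.png"
sheet([(crop(t,216,148,66,75,4),0,0),(crop(t,370,148,80,75,4),270,0),(crop(t,290,190,44,55,4),600,0),
(crop(s,345,170,60,135,2),0,310),(crop(s,205,150,64,70,4),130,310),(crop(s,305,195,55,60,5),400,300)],"pics/c1.png")
E
```

```text
(no output)
```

View pics/c1.png

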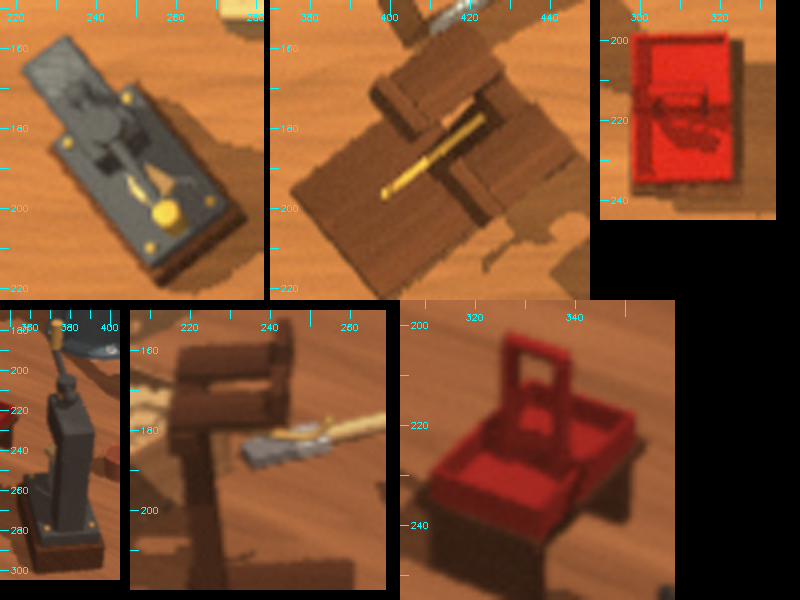

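The crops show the knob top at (257.5,201), the head's rear corners at (233,157) and (221,166), the hook from (398.5,197) to (422,177), and the fascia between (395,168) and (424,204). The caddy rim spans x 298–323 and y 198–236. I'll fit poses to these points and overlay the model.

```bash
cat > fit.py <<'E'
from h import *
import pickle
from scipy.optimize import least_squares
from crops import *
ct=pickle.load(open("top0.pkl","rb")); cs=pickle.load(open("scene0.pkl","rb"))
def W(p,P,z0=0):
    P=np.array(P,float); c,s=np.cos(p[2]),np.sin(p[2]); return np.c_[p[0]+c*P[:,0]-s*P[:,1],p[1]+s*P[:,0]+c*P[:,1],P[:,2]+z0]
def fit(sets,p0,z0=0,ext=None):
    def r(p):
        e=[(proj(c,W(p,P,z0))-np.array(uv)).ravel() for c,P,uv in sets]
        if ext: e.append(ext(p))
        return np.concatenate(e)
    s=least_squares(r,p0,loss="soft_l1"); return s.x,r(s.x)
def yawext(p): # screws on plate
    a=np.array(atz(ct,[[268,198],[253.5,209.5]],.045)).mean(0)-np.array(atz(ct,[[247.5,172],[233,183.5]],.045)).mean(0)
    y=np.arctan2(-a[1],-a[0]); return np.array([30*np.sin(p[2]-y)])
press,r1=fit([(ct,[[-.1,0,.340],[.095,-.025,.265],[.095,.025,.265]],[[257.5,201],[233,157],[221.5,165.5]])],[.5,.2,.6],0,yawext)
stand,r2=fit([(ct,[[-.0225,0,.214],[.009,.072,.281],[.009,-.072,.281]],[[398.5,197],[395,168],[424.5,204]])],[.5,-.3,-.8])
caddy,r3=fit([(ct,[[.068,.045,.026],[.068,-.045,.026],[-.068,.045,.026],[-.068,-.045,.026]],[[298,198.2],[322.5,198],[298,236],[323.5,236]]),
 (cs,[[0,.025,.11],[0,-.025,.11],[.068,.045,.026],[.068,-.045,.026],[-.068,-.045,.026]],[[339.5,207.5],[327,202],[352,219.5],[334,242],[311,231.5]])],[.5,0,0],.07)
E
cat > ov.py <<'E'
from fit import *
for n,p,r in(("press",press,r1),("stand",stand,r2),("caddy",caddy,r3)): print(n,p.round(4),r.round(1))
def box(x0,x1,y0,y1,z0,z1):
    v=[[x,y,z] for x in(x0,x1) for y in(y0,y1) for z in(z0,z1)]
    return [(v[i],v[j]) for i in range(8) for j in range(i) if sum(a!=b for a,b in zip(v[i],v[j]))==1]
m=[(press,0,box(-.012,.095,-.025,.025,.21,.265)+box(-.1,-.1,-.01,.01,.295,.34)+[([0,0,.27],[-.1,0,.286])]),(stand,0,box(.009,.113,.017,.072,.245,.257)+box(.009,.113,-.072,-.017,.245,.257)+box(.087,.113,-.013,.013,0,.245)+box(.009,.023,.017,.072,.257,.281)+[([-.022,0,.214],[-.022,0,.199]),([-.022,0,.199],[.087,0,.199])]),
(caddy,.07,box(-.068,.068,-.045,.045,0,.026)+box(-.007,.007,-.025,.025,.026,.11))]
S=4
for c,n in((ct,"top"),(cs,"scene")):
    im=cv2.resize(cv2.imread(f"pics/{n}0.png"),None,fx=S,fy=S,interpolation=cv2.INTER_CUBIC)
    for p,z,E in m:
        for a,b in E:
            q=np.round(proj(c,W(p,[a,b],z))*S+S/2).astype(int); cv2.line(im,tuple(map(int,q[0])),tuple(map(int,q[1])),(255,255,0),1)
    cv2.imwrite(f"pics/big_{n}.png",im)
def g(n,x,y,w,h): return cv2.imread(f"pics/big_{n}.png")[y*S:(y+h)*S,x*S:(x+w)*S]
sheet([(g("top",216,148,66,75),0,0),(g("top",370,148,80,75),270,0),(g("top",290,190,44,55),600,0),(g("scene",345,170,60,75),0,305),(g("scene",205,150,64,70),250,305),(g("scene",305,195,60,70),520,305)],"pics/c2.png")
E
python3 ov.py
```

```text
press [0.6119 0.2286 0.6838] [ 0.7  0.6  0.  -0.6 -0.9 -0.1 -0.3]
stand [ 0.5991 -0.2986 -0.9054] [-0.6 -0.4  0.5  0.9  0.  -0.3]
caddy [0.5336 0.0203 0.1139] [ -2.9   1.4  -3.   -0.8   0.4   0.2  -0.3  -2.2   0.2  -2.8  -0.3  -0.8
 -16.   17.1 -21.4 -12.5  18.9 -21.3]
```

View pics/c2.png

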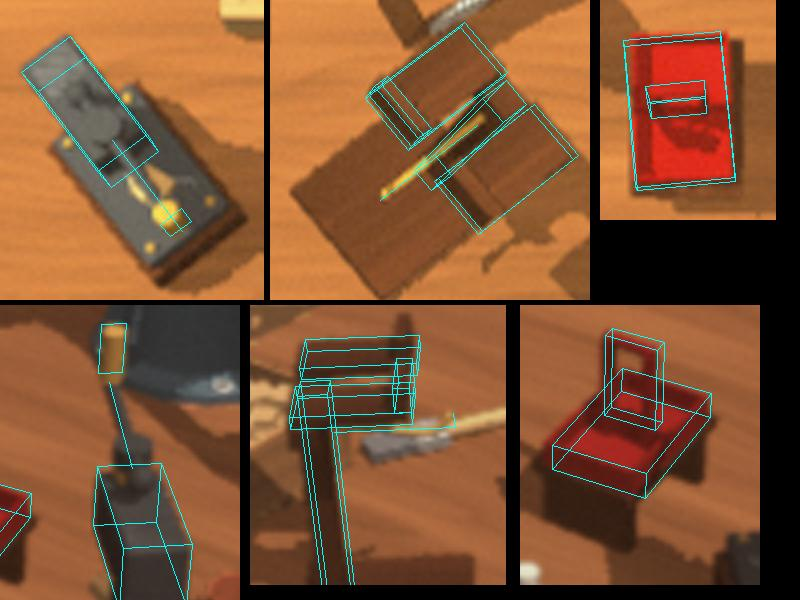

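```bash
python3 - <<'E'
s=open("fit.py").read()
s=s.replace("[.068,.045,.026],[.068,-.045,.026],[-.068,-.045,.026]],[[339.5","[-.068,.045,.026],[.068,.045,.026],[.068,-.045,.026]],[[339.5")
s=s.replace("[[-.1,0,.340],[.095,","[[-.1,0,.3175],[.095,").replace("[[257.5,201],","[[257,201.3],")
s=s.replace("[221.5,165.5]])]","[221.5,165.5]]),(cs,[[-.1,0,.3175]],[[373,183]])]")
open("fit.py","w").write(s)
s=open("ov.py").read().replace("*S+S/2)","*S)")
open("ov.py","w").write(s)
E
python3 ov.py; python3 -c "
from fit import *
print(ct['K'],cs['K'])
c=cam('wrist');save(c,'pics/w0.png')
print((c['R']),-c['R'].T@c['t'],c['K'],c['D'])
o=ctrl.get_obs();print(o['eef_pos'],o['eef_rot'])
print(np.linalg.norm(atz(ct,[[303,213],[316,213]],.174)-0,axis=1))
"
```

```text
press [0.6136 0.2308 0.6785] [ 1.5  1.4 -0.5 -1.2 -1.4 -0.7 -0.1 -2.3 -0.5]
stand [ 0.5991 -0.2986 -0.9054] [-0.6 -0.4  0.5  0.9  0.  -0.3]
caddy [0.5346 0.0181 0.0411] [-1.   0.2 -1.  -0.3 -0.4 -0.9 -1.  -1.5 -0.7 -2.6 -0.8 -1.2  0.4 -2.2
 -0.5 -5.4  0.1 -2.9]
[[363.33243291   0.         320.7252229 ]
 [  0.         363.33243291 203.95475323]
 [  0.           0.           1.        ]] [[488.6780067    0.         323.85092314]
 [  0.         488.6780067  198.28331356]
 [  0.           0.           1.        ]]
[[ 0.36794857  0.92984427 -0.00186587]
 [ 0.8876679  -0.35066004  0.29846816]
 [ 0.27687462 -0.1114772  -0.95441777]] [0.14160021 0.56189913 0.3727312 ] [[277.58830093   0.         317.43359906]
 [  0.         277.58830093 198.35479584]
 [  0.           0.           1.        ]] [-0.00862856  0.          0.          0.          0.        ]
[0.2112976  0.53426122 0.20546635] [-2.58858566e-04  1.87275845e-01  9.82307108e-01 -6.61156059e-04]
[0.56106053 0.56037992]
```

View pics/c2.png

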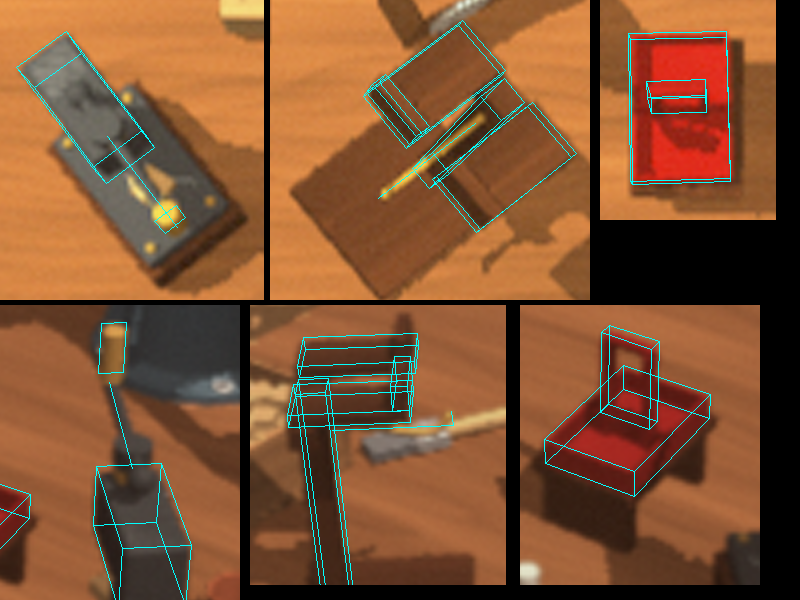

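The overlays sit within about 1 px in the top view, but 2–3 px high in the scene view. I'll check the calibrations against the gripper, whose position is known, in a wrist picture and the first pictures.

Run:
```python
from fit import *
w=cam("wrist")
o=ctrl.get_obs(); from scipy.spatial.transform import Rotation as Ro
q=o["eef_rot"]; R=Ro.from_quat([q[1],q[2],q[3],q[0]]).as_matrix(); t=o["eef_pos"]
# open finger tips: 13 mm farther back, y +-42.5..57
P=np.array([t+R@[0,s*y,-.013] for s in(1,-1) for y in(.0425,.057)])
S=4
def dr(n,c,x,y,wd,h,P):
    im=crop(n,x,y,wd,h,S)
    for u in proj(c,P): cv2.circle(im,tuple(map(int,(u-[x,y])*S)),3,(0,255,0),-1)
    return im
cv2.imwrite("pics/w1.png",w["frame"][:,:,::-1]); u=proj(w,P);print(u)
base=[[.0,0,0]]
print(proj(ct,[[0,0,0],[0,0,.14]]),proj(cs,[[0,0,0]]))
wi=cv2.imread("pics/w1.png")
for a in u: cv2.circle(wi,tuple(map(int,a)),3,(0,255,0),-1)
sheet([(dr("pics/scene0.png",cs,480,140,75,75,P),0,0),(dr("pics/top0.png",ct,110,275,65,65,P),310,0),(cv2.resize(wi,(400,250)),0,310),(dr("pics/scene0.png",cs,360,140,70,65,[[0,0,0]]),420,310)],"pics/c3.png")
print(R)
```

```text
[[387.42870341 240.08093363]
 [411.11620101 240.06732986]
 [248.37675479 240.05464555]
 [224.70380723 240.03210235]]
[[312.41421379 365.85383601]
 [311.57448365 375.80581137]] [[393.13864497 181.60810464]]
[[-9.29870298e-01  3.67887021e-01 -6.06776511e-04]
 [ 3.67887450e-01  9.29869884e-01 -9.07576266e-04]
 [ 2.30337675e-04 -1.06715368e-03 -9.99999404e-01]]
```

View pics/c3.png

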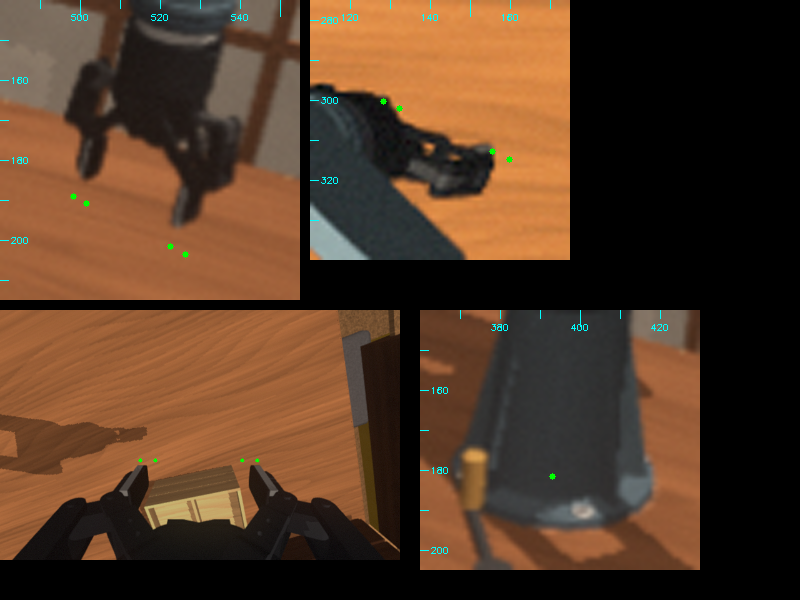

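The open fingers end somewhat behind my dots, but the base and tip positions agree with the top calibration to within a few mm. I'm moving above the knob, where I'll use the wrist camera for a closer look.

servo_tool([
  {"dx": 0.16,"dy": -0.18,"dz": 0.3,"wz": 0.02},
  {"dx": 0.32,"dy": -0.36,"dz": 0.5,"wz": 0.04},
  {"dx": 0.48,"dy": -0.54,"dz": 0.6,"wz": 0.06},
  {"dx": 0.65,"dy": -0.74,"dz": 0.7,"wz": 0.08},
  {"dx": 0.81,"dy": -0.92,"dz": 0.8,"wz": 0.1},
], jaw=0.6)

```text
$.steps[0]: bad value
```

servo_tool([
  {"dx": 0.16,"dy": -0.18,"dz": 0.2,"wz": 0.02},
  {"dx": 0.32,"dy": -0.36,"dz": 0.4,"wz": 0.04},
  {"dx": 0.48,"dy": -0.54,"dz": 0.6,"wz": 0.06},
  {"dx": 0.65,"dy": -0.74,"dz": 0.7,"wz": 0.08},
  {"dx": 0.81,"dy": -0.92,"dz": 0.8,"wz": 0.1},
])

```text
$.steps[0]: bad value
```

servo_tool([
  {"dx": 0.16,"dy": -0.18,"dz": 0.1,"wz": 0.02},
  {"dx": 0.32,"dy": -0.36,"dz": 0.15,"wz": 0.04},
  {"dx": 0.48,"dy": -0.54,"dz": 0.2,"wz": 0.06},
  {"dx": 0.65,"dy": -0.74,"dz": 0.3,"wz": 0.08},
  {"dx": 0.81,"dy": -0.92,"dz": 0.35,"wz": 0.1},
])

```text
$.steps[0]: bad value
```

servo_tool([
  {"dx": 0.16,"dy": -0.18,"wz": 0.01},
  {"dx": 0.32,"dy": -0.36,"wz": 0.02},
  {"dx": 0.48,"dy": -0.54,"wz": 0.03},
  {"dx": 0.65,"dy": -0.74,"wz": 0.039},
  {"dx": 0.65,"dy": -0.74,"wz": 0.039},
])

```text
$.steps[0]: bad value
```

```bash
cat >> h.py <<'E'
from scipy.spatial.transform import Rotation as Ro
def tool():
    o=ctrl.get_obs(); q=o["eef_rot"]; return o["eef_pos"],Ro.from_quat([q[1],q[2],q[3],q[0]]).as_matrix(),o
E
python3 - <<'E'
from fit import *
import pickle
w=cam("wrist");save(w,"pics/w2.png");pickle.dump(w,open("w2.pkl","wb"))
t,R,o=tool();print(t,R.round(3),o["q"].round(2),o["opening"],o["time_s"],o["wrist_force"])
print(proj(w,W(press,[[-.1,0,.34],[0,0,.265],[-.012,.025,.265],[-.012,-.025,.265],[.095,.025,.265],[.095,-.025,.265]])).round(1))
im=cv2.imread("pics/w2.png")
for k in range(0,640,20): cv2.line(im,(k,0),(k,4 if k%100 else 12),(255,255,0),1)
for k in range(0,400,20): cv2.line(im,(0,k),(4 if k%100 else 12,k),(255,255,0),1)
cv2.imwrite("pics/w2t.png",im)
E
```

```text
[0.2113936  0.53444512 0.2057571 ] [[-0.93   0.368 -0.   ]
 [ 0.368  0.93  -0.001]
 [ 0.    -0.001 -1.   ]] [ 0.99  0.18  1.61  0.    1.35 -0.21] 0.9987850145990999 0.25 [-0.25849126  0.17383777  0.06180502]
[[  7.9 867.3]
 [184.3 697.7]
 [181.8 687. ]
 [164.6 703. ]
 [279.6 708. ]
 [258.6 722.4]]
```

View pics/w2t.png

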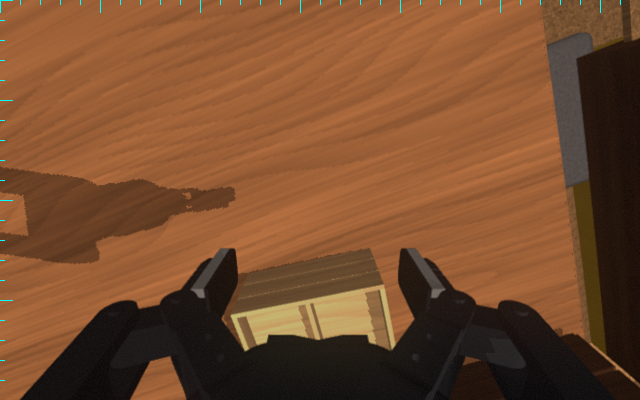

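Every row needs all six keys, so nothing moved. The picture shows only the open fingertips, at (237,249) and (400,249). I'm sending the moves again.

servo_tool([
  {"dx": 0.16,"dy": -0.18,"dz": 0.3,"wx": 0,"wy": 0,"wz": 0.02},
  {"dx": 0.32,"dy": -0.36,"dz": 0.5,"wx": 0,"wy": 0,"wz": 0.04},
  {"dx": 0.48,"dy": -0.54,"dz": 0.6,"wx": 0,"wy": 0,"wz": 0.06},
  {"dx": 0.65,"dy": -0.74,"dz": 0.7,"wx": 0,"wy": 0,"wz": 0.08},
  {"dx": 0.81,"dy": -0.92,"dz": 0.8,"wx": 0,"wy": 0,"wz": 0.1},
], jaw=0.6)

```text
time_s: 0.67
eef_pos: [0.2932, 0.4417, 0.2868]
eef_rot: [0.0, 0.03, 1.0, 0.0]
wrist_force: [0.3, 0.5, -0.3]
opening: 0.598
grasp_force: 0.0
```

servo_tool([
  {"dx": 0.16,"dy": -0.18,"dz": 0.2,"wx": 0,"wy": 0,"wz": 0.02},
  {"dx": 0.32,"dy": -0.36,"dz": 0.4,"wx": 0,"wy": 0,"wz": 0.04},
  {"dx": 0.48,"dy": -0.54,"dz": 0.6,"wx": 0,"wy": 0,"wz": 0.06},
  {"dx": 0.65,"dy": -0.74,"dz": 0.7,"wx": 0,"wy": 0,"wz": 0.08},
  {"dx": 0.81,"dy": -0.92,"dz": 0.8,"wx": 0,"wy": 0,"wz": 0.1},
])

```text
time_s: 1.08
eef_pos: [0.3745, 0.3497, 0.3676]
eef_rot: [0.001, -0.127, 0.992, 0.0]
wrist_force: [0.4, 0.5, 0.2]
opening: 0.597
grasp_force: 0.0
```

servo_tool([
  {"dx": 0.16,"dy": -0.18,"dz": 0.1,"wx": 0,"wy": 0,"wz": 0.02},
  {"dx": 0.32,"dy": -0.36,"dz": 0.15,"wx": 0,"wy": 0,"wz": 0.04},
  {"dx": 0.48,"dy": -0.54,"dz": 0.2,"wx": 0,"wy": 0,"wz": 0.06},
  {"dx": 0.65,"dy": -0.74,"dz": 0.3,"wx": 0,"wy": 0,"wz": 0.08},
  {"dx": 0.81,"dy": -0.92,"dz": 0.35,"wx": 0,"wy": 0,"wz": 0.1},
])

```text
time_s: 1.5
eef_pos: [0.4554, 0.2575, 0.4021]
eef_rot: [0.001, -0.281, 0.96, -0.0]
wrist_force: [0.7, 0.3, 0.3]
opening: 0.6
grasp_force: 0.0
```

servo_tool([
  {"dx": 0.16,"dy": -0.18,"dz": 0,"wx": 0,"wy": 0,"wz": 0.01},
  {"dx": 0.32,"dy": -0.36,"dz": 0,"wx": 0,"wy": 0,"wz": 0.02},
  {"dx": 0.48,"dy": -0.54,"dz": 0,"wx": 0,"wy": 0,"wz": 0.03},
  {"dx": 0.65,"dy": -0.74,"dz": 0,"wx": 0,"wy": 0,"wz": 0.039},
  {"dx": 0.65,"dy": -0.74,"dz": 0,"wx": 0,"wy": 0,"wz": 0.039},
])

```text
time_s: 1.92
eef_pos: [0.5218, 0.1812, 0.4002]
eef_rot: [-0.001, -0.336, 0.942, -0.001]
wrist_force: [-0.4, 0.0, -0.5]
opening: 0.6
grasp_force: 0.0
```

Run:
```python
from fit import *
import pickle
w=cam("wrist");save(w,"pics/w3.png");pickle.dump(w,open("w3.pkl","wb"))
t,R,o=tool();print(t,R.round(3),o["q"].round(2),o["opening"],o["time_s"],o["wrist_force"])
print(proj(w,W(press,[[-.1,0,.34],[0,0,.265],[-.012,.025,.265],[-.012,-.025,.265],[.095,.025,.265],[.095,-.025,.265]])).round(1))
im=cv2.imread("pics/w3.png")
for k in range(0,640,20): cv2.line(im,(k,0),(k,4 if k%100 else 12),(255,255,0),1)
for k in range(0,400,20): cv2.line(im,(0,k),(4 if k%100 else 12,k),(255,255,0),1)
cv2.imwrite("pics/w3t.png",im)
```

```text
[0.52056145 0.18286341 0.40035278] [[-0.774 -0.633 -0.001]
 [-0.633  0.774 -0.   ]
 [ 0.001  0.    -1.   ]] [ 0.12  0.04  1.38 -0.    1.72 -2.13] 0.6029815625259062 1.9667 [ 0.15571022 -0.08942272  1.01637707]
[[297.  206.3]
 [302.6 263.3]
 [323.  254.8]
 [282.  254.5]
 [321.9 326.3]
 [284.5 326.1]]
```

View pics/w3t.png

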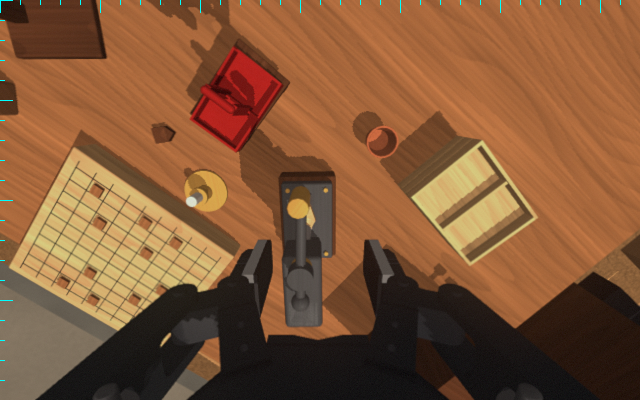

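The wrist view shows the knob top at (298,208), the head spanning u 283–323 and v 252–327, and the caddy at (238,98). The press fit agrees to about 1–2 px, so I'm computing the knob offset and the arc.

Run:
```python
from fit import *
w=pickle.load(open("w3.pkl","rb"))
print("knob",atz(w,[[298,208.5]],.34),W(press,[[-.1,0,.34]]))
p,r=fit([(w,[[-.1,0,.34],[.095,.025,.265],[.095,-.025,.265],[-.012,.025,.265],[-.012,-.025,.265]],[[298,208.5],[322.5,327],[285,327],[323.5,254],[282.5,254]]),(ct,[[-.1,0,.3175],[.095,-.025,.265],[.095,.025,.265]],[[257,201.3],[233,157],[221.5,165.5]])],press)
print(p,r.round(1))
pw,r=fit([(w,[[-.1,0,.34],[.095,.025,.265],[.095,-.025,.265]],[[298,208.5],[322.5,327],[285,327]])],press);print(pw,r.round(1))
print("caddy rim",atz(w,[[235,45],[285,83],[240,151],[191,119]],.096).round(4))
for a in(0,.25,.5,.75,1,1.25,1.4,1.45):
    y=p[2]+np.pi-a; print(a,(p[:2]+.1*np.array([np.cos(y),np.sin(y)])).round(4))
```

```text
knob [[0.53679351 0.16998365 0.34      ]] [[0.53576094 0.16807574 0.34      ]]
[0.61371018 0.2318295  0.67736105] [-0.  -1.4 -0.1 -0.2 -0.  -0.5  0.1  1.3  0.1  1.   1.2  1.4 -0.7 -1.2
 -1.7 -0.8]
[0.6144793  0.23253448 0.67798204] [-0.  -0.3 -0.1  0.4  0.1  0.1]
caddy rim [[ 0.468  -0.027   0.096 ]
 [ 0.4627  0.0648  0.096 ]
 [ 0.5959  0.0706  0.096 ]
 [ 0.6037 -0.0215  0.096 ]]
0 [0.5358 0.1692]
0.25 [0.5227 0.1904]
0.5 [0.5153 0.2142]
0.75 [0.514  0.2391]
1 [0.5189 0.2635]
1.25 [0.5297 0.286 ]
1.4 [0.5387 0.298 ]
1.45 [0.5421 0.3016]
```

servo_tool([
  {"dx": 0.08,"dy": -0.06,"dz": 0,"wx": 0,"wy": 0,"wz": 0},
  {"dx": 0.16,"dy": -0.13,"dz": 0,"wx": 0,"wy": 0,"wz": 0},
  {"dx": 0.16,"dy": -0.13,"dz": -0.3,"wx": 0,"wy": 0,"wz": 0},
  {"dx": 0.16,"dy": -0.13,"dz": -0.6,"wx": 0,"wy": 0,"wz": 0},
  {"dx": 0.16,"dy": -0.13,"dz": -0.98,"wx": 0,"wy": 0,"wz": 0},
], jaw=0.5)

```text
time_s: 2.38
eef_pos: [0.537, 0.1719, 0.3043]
eef_rot: [0.002, -0.338, 0.941, -0.001]
wrist_force: [0.9, -0.4, -0.1]
opening: 0.502
grasp_force: 0.0
```

servo_tool([
  {"dx": 0,"dy": 0,"dz": 0,"wx": 0,"wy": 0,"wz": 0},
  {"dx": 0,"dy": 0,"dz": 0,"wx": 0,"wy": 0,"wz": 0},
  {"dx": 0,"dy": 0,"dz": 0,"wx": 0,"wy": 0,"wz": 0},
  {"dx": 0,"dy": 0,"dz": 0,"wx": 0,"wy": 0,"wz": 0},
  {"dx": 0,"dy": 0,"dz": 0,"wx": 0,"wy": 0,"wz": 0},
], jaw=0.36)

```text
time_s: 2.8
eef_pos: [0.5369, 0.1719, 0.3061]
eef_rot: [0.002, -0.337, 0.941, -0.001]
wrist_force: [-0.3, 0.0, -0.1]
opening: 0.358
grasp_force: 0.0
```

Run:
```python
from fit import *
w=cam("wrist");save(w,"pics/w4.png")
t,R,o=tool();print(t,o["opening"],o["wrist_force"],o["grasp_force"])
hsv=cv2.cvtColor(w["frame"],cv2.COLOR_RGB2HSV)
m=((hsv[...,0]>15)&(hsv[...,0]<32)&(hsv[...,1]>150)&(hsv[...,2]>140)).astype(np.uint8)
n,l,s,c=cv2.connectedComponentsWithStats(m)
for i in range(1,n):
    if s[i][4]>60: print(s[i],c[i].round(1))
```

```text
[0.53668736 0.17188655 0.3056606 ] 0.3582543878842634 [-0.19088435  0.61372928 -0.52989705] 0.0
[ 169  177   51   48 1590] [195.5 199.5]
[298 240  34  30 777] [314.4 254.4]
```

View pics/w4.png

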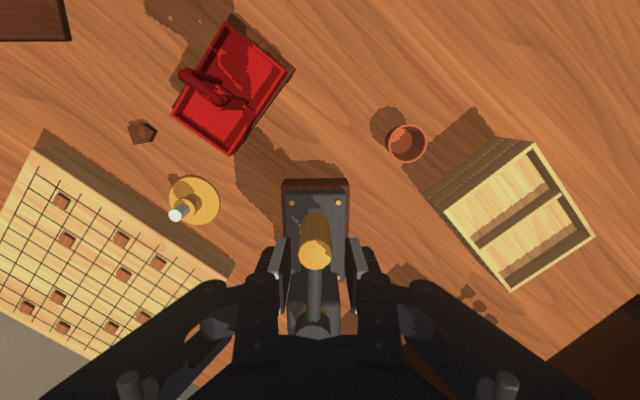

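The knob sits centred between the pads, at (315,255). I'm lowering slightly, narrowing the gap and swinging the lever along its arc.

servo_tool([
  {"dx": 0,"dy": 0,"dz": -0.04,"wx": 0,"wy": 0,"wz": 0},
  {"dx": 0,"dy": -0.01,"dz": -0.08,"wx": 0,"wy": 0,"wz": 0},
  {"dx": 0,"dy": -0.01,"dz": -0.08,"wx": 0,"wy": 0,"wz": 0},
  {"dx": 0,"dy": -0.01,"dz": -0.08,"wx": 0,"wy": 0,"wz": 0},
  {"dx": 0,"dy": -0.01,"dz": -0.08,"wx": 0,"wy": 0,"wz": 0},
], jaw=0.28)

```text
time_s: 3.27
eef_pos: [0.5355, 0.1706, 0.2951]
eef_rot: [-0.0, -0.337, 0.941, 0.0]
wrist_force: [0.6, 0.5, -0.5]
opening: 0.281
grasp_force: 0.0
```

servo_tool([
  {"dx": -0.059,"dy": 0.081,"dz": 0,"wx": 0,"wy": 0,"wz": -0.032},
  {"dx": -0.109,"dy": 0.167,"dz": 0,"wx": 0,"wy": 0,"wz": -0.064},
  {"dx": -0.15,"dy": 0.258,"dz": 0,"wx": 0,"wy": 0,"wz": -0.095},
  {"dx": -0.183,"dy": 0.353,"dz": 0,"wx": 0,"wy": 0,"wz": -0.127},
  {"dx": -0.205,"dy": 0.45,"dz": 0,"wx": 0,"wy": 0,"wz": -0.159},
])

```text
time_s: 3.68
eef_pos: [0.5155, 0.2153, 0.2953]
eef_rot: [0.001, -0.091, 0.996, -0.001]
wrist_force: [2.5, -1.9, -0.4]
opening: 0.282
grasp_force: 1.4
```

servo_tool([
  {"dx": -0.013,"dy": 0.099,"dz": 0,"wx": 0,"wy": 0,"wz": -0.032},
  {"dx": -0.016,"dy": 0.199,"dz": 0,"wx": 0,"wy": 0,"wz": -0.064},
  {"dx": -0.009,"dy": 0.299,"dz": 0,"wx": 0,"wy": 0,"wz": -0.095},
  {"dx": 0.009,"dy": 0.397,"dz": 0,"wx": 0,"wy": 0,"wz": -0.127},
  {"dx": 0.035,"dy": 0.494,"dz": 0,"wx": 0,"wy": 0,"wz": -0.159},
])

```text
time_s: 4.1
eef_pos: [0.5189, 0.2647, 0.2954]
eef_rot: [0.0, 0.157, 0.988, -0.001]
wrist_force: [0.8, -3.1, 0.5]
opening: 0.287
grasp_force: 1.4
```

servo_tool([
  {"dx": 0.037,"dy": 0.093,"dz": 0,"wx": 0,"wy": 0,"wz": -0.032},
  {"dx": 0.082,"dy": 0.182,"dz": 0,"wx": 0,"wy": 0,"wz": -0.064},
  {"dx": 0.136,"dy": 0.266,"dz": 0,"wx": 0,"wy": 0,"wz": -0.095},
  {"dx": 0.198,"dy": 0.344,"dz": 0,"wx": 0,"wy": 0,"wz": -0.127},
  {"dx": 0.22,"dy": 0.37,"dz": 0,"wx": 0,"wy": 0,"wz": -0.127},
])

```text
time_s: 4.52
eef_pos: [0.5391, 0.3003, 0.2951]
eef_rot: [-0.001, 0.35, 0.937, -0.003]
wrist_force: [-14.6, -15.8, 10.1]
opening: 0.279
grasp_force: 10.9
```

servo_tool([
  {"dx": 0.01,"dy": 0.01,"dz": 0,"wx": 0,"wy": 0,"wz": 0},
  {"dx": 0.01,"dy": 0.01,"dz": 0,"wx": 0,"wy": 0,"wz": 0},
  {"dx": 0.01,"dy": 0.01,"dz": 0,"wx": 0,"wy": 0,"wz": 0},
  {"dx": 0.01,"dy": 0.01,"dz": 0,"wx": 0,"wy": 0,"wz": 0},
  {"dx": 0.01,"dy": 0.01,"dz": 0,"wx": 0,"wy": 0,"wz": 0},
])

```text
time_s: 4.93
eef_pos: [0.539, 0.3002, 0.2951]
eef_rot: [-0.002, 0.348, 0.938, -0.004]
wrist_force: [-11.1, -10.4, 6.1]
opening: 0.281
grasp_force: 8.2
```

The lever is at its stop: about 15 N with no further travel. Next I lift off and plan the approach to the king.

servo_tool([
  {"dx": -0.02,"dy": -0.025,"dz": 0,"wx": 0,"wy": 0,"wz": 0},
  {"dx": -0.02,"dy": -0.025,"dz": 0,"wx": 0,"wy": 0,"wz": 0},
  {"dx": -0.02,"dy": -0.025,"dz": 0.3,"wx": 0,"wy": 0,"wz": 0},
  {"dx": -0.02,"dy": -0.025,"dz": 0.6,"wx": 0,"wy": 0,"wz": 0},
  {"dx": -0.02,"dy": -0.025,"dz": 0.95,"wx": 0,"wy": 0,"wz": 0},
])

```text
time_s: 5.35
eef_pos: [0.5391, 0.3006, 0.3897]
eef_rot: [-0.001, 0.347, 0.938, -0.001]
wrist_force: [0.7, 1.1, -0.2]
opening: 0.275
grasp_force: 0.0
```

```bash
cat > plan.py <<'E'
from h import *
PR=np.array([.6145,.2325,.678]); ST=np.array([.5991,-.2986,-.9054]); CA=np.array([.533,.020,.042])
def Rt(yaw,tilt):
    "tool: heading yaw, tilt from vertical toward heading; tool x starts as -heading"
    base=np.array([[-1,0,0],[0,1,0],[0,0,-1.]])
    return (Ro.from_euler("z",yaw)*Ro.from_euler("y",-tilt)).as_matrix()@base
def P(f,x,y,z): c,s=np.cos(f[2]),np.sin(f[2]); return np.array([f[0]+c*x-s*y,f[1]+s*x+c*y,z])
def legs(wps,start=None):
    t,R,o=tool() if start is None else (*start,None)
    for p,Q,n in wps:
        d=(p-t)*10/n; w=Ro.from_matrix(Q@R.T).as_rotvec()/np.pi/n
        print(f"x{n}",d.round(3),w.round(3),"deg",round(np.linalg.norm(w)*180,1)); t,R=p,Q
def st():
    t,R,o=tool(); print("pos",t.round(4),"z",R[:,2].round(3),"y",R[:,1].round(3),"q",o["q"].round(2),"op",o["opening"].__round__(3),"F",o["wrist_force"].round(1),"g",o["grasp_force"],"t",o["time_s"])
E
python3 - <<'E'
from plan import *
st()
c=cam("top");save(c,"pics/top1.png")
hsv=cv2.cvtColor(c["frame"],cv2.COLOR_RGB2HSV)[150:230,215:285]
print(proj(c,[[.5395,.2987,.3175]]))
Q=Rt(.678,np.radians(45))
print(Q.round(2))
legs([(np.array([.50,.16,.39]),Rt(.678,0),2),(P(PR,-.105,0,.24),Q,2),(P(PR,-.074,0,.191),Q,1),(P(PR,-.010,0,.127),Q,1)])
E
```

```text
pos [0.5391 0.3006 0.3897] z [-0.003 -0.    -1.   ] y [ 0.651  0.759 -0.002] q [ 0.32  0.2   1.23  0.    1.72 -0.55] op 0.275 F [ 0.7  1.1 -0.2] g 0.0 t 5.35
[[216.06798835 200.89448949]]
[[-0.55 -0.63  0.55]
 [-0.44  0.78  0.44]
 [-0.71 -0.   -0.71]]
x2 [-0.207 -0.707 -0.048] [-0.002  0.001  0.221] deg 39.7
x2 [ 0.164  0.033 -0.75 ] [ 0.078 -0.097  0.   ] deg 22.5
x1 [ 0.241  0.194 -0.49 ] [0. 0. 0.] deg 0.0
x1 [ 0.498  0.401 -0.64 ] [0. 0. 0.] deg 0.0
```

servo_tool([
  {"dx": -0.03,"dy": -0.1,"dz": 0,"wx": 0,"wy": 0,"wz": 0.03},
  {"dx": -0.06,"dy": -0.2,"dz": 0,"wx": 0,"wy": 0,"wz": 0.06},
  {"dx": -0.09,"dy": -0.3,"dz": 0,"wx": 0,"wy": 0,"wz": 0.09},
  {"dx": -0.12,"dy": -0.4,"dz": 0,"wx": 0,"wy": 0,"wz": 0.12},
  {"dx": -0.14,"dy": -0.47,"dz": 0,"wx": 0,"wy": 0,"wz": 0.147},
], jaw=0.7)

```text
time_s: 5.82
eef_pos: [0.5257, 0.2532, 0.3903]
eef_rot: [0.0, 0.121, 0.993, 0.0]
wrist_force: [0.3, 1.2, 0.2]
opening: 0.701
grasp_force: 0.0
```

servo_tool([
  {"dx": -0.03,"dy": -0.1,"dz": 0,"wx": 0,"wy": 0,"wz": 0.03},
  {"dx": -0.06,"dy": -0.2,"dz": 0,"wx": 0,"wy": 0,"wz": 0.06},
  {"dx": -0.09,"dy": -0.3,"dz": 0,"wx": 0,"wy": 0,"wz": 0.09},
  {"dx": -0.12,"dy": -0.4,"dz": 0,"wx": 0,"wy": 0,"wz": 0.12},
  {"dx": -0.14,"dy": -0.47,"dz": 0,"wx": 0,"wy": 0,"wz": 0.147},
])

```text
time_s: 6.23
eef_pos: [0.5117, 0.2061, 0.3903]
eef_rot: [0.001, -0.109, 0.994, 0.0]
wrist_force: [0.9, 0.2, 0.6]
opening: 0.705
grasp_force: 0.0
```

servo_tool([
  {"dx": -0.03,"dy": -0.1,"dz": 0,"wx": 0,"wy": 0,"wz": 0.03},
  {"dx": -0.06,"dy": -0.2,"dz": 0,"wx": 0,"wy": 0,"wz": 0.06},
  {"dx": -0.09,"dy": -0.3,"dz": 0,"wx": 0,"wy": 0,"wz": 0.09},
  {"dx": -0.12,"dy": -0.4,"dz": 0,"wx": 0,"wy": 0,"wz": 0.12},
  {"dx": -0.14,"dy": -0.47,"dz": 0,"wx": 0,"wy": 0,"wz": 0.147},
])

```text
time_s: 6.65
eef_pos: [0.4977, 0.1591, 0.3903]
eef_rot: [0.001, -0.334, 0.943, -0.0]
wrist_force: [0.5, -0.3, -0.6]
opening: 0.701
grasp_force: 0.0
```

servo_tool([
  {"dx": 0.03,"dy": 0.01,"dz": -0.15,"wx": 0.0157,"wy": -0.0195,"wz": 0},
  {"dx": 0.06,"dy": 0.01,"dz": -0.3,"wx": 0.0313,"wy": -0.039,"wz": 0},
  {"dx": 0.1,"dy": 0.02,"dz": -0.45,"wx": 0.047,"wy": -0.0585,"wz": 0},
  {"dx": 0.13,"dy": 0.03,"dz": -0.6,"wx": 0.0627,"wy": -0.078,"wz": 0},
  {"dx": 0.16,"dy": 0.03,"dz": -0.75,"wx": 0.0784,"wy": -0.0974,"wz": 0},
])

```text
time_s: 7.07
eef_pos: [0.5143, 0.1628, 0.3154]
eef_rot: [0.187, -0.325, 0.925, 0.065]
wrist_force: [0.0, 0.4, 0.1]
opening: 0.697
grasp_force: 0.0
```

servo_tool([
  {"dx": 0.03,"dy": 0.01,"dz": -0.15,"wx": 0.0157,"wy": -0.0195,"wz": 0},
  {"dx": 0.06,"dy": 0.01,"dz": -0.3,"wx": 0.0313,"wy": -0.039,"wz": 0},
  {"dx": 0.1,"dy": 0.02,"dz": -0.45,"wx": 0.047,"wy": -0.0585,"wz": 0},
  {"dx": 0.13,"dy": 0.03,"dz": -0.6,"wx": 0.0627,"wy": -0.078,"wz": 0},
  {"dx": 0.16,"dy": 0.03,"dz": -0.75,"wx": 0.0784,"wy": -0.0974,"wz": 0},
])

```text
time_s: 7.48
eef_pos: [0.5302, 0.1651, 0.2406]
eef_rot: [0.364, -0.306, 0.871, 0.127]
wrist_force: [0.2, 0.6, -0.7]
opening: 0.699
grasp_force: 0.0
```

Run:
```python
from plan import *
st(); Q=Rt(.678,np.radians(45))
legs([(P(PR,-.074,0,.191),Q,1),(P(PR,-.010,0,.127),Q,1)])
import pickle
w=cam("wrist");save(w,"pics/w5.png");pickle.dump(w,open("w5.pkl","wb"))
k=proj(w,[P(PR,-.014+a,b,.149) for a,b in((-.02,.015),(-.02,-.015),(.008,.015),(.008,-.015),(.021,0))]);print(k.round(1))
hsv=cv2.cvtColor(w["frame"],cv2.COLOR_RGB2HSV)
x0,y0=k.min(0).astype(int)-15;x1,y1=k.max(0).astype(int)+15
print(x0,y0); 
for r in range(y0,y1,4): print(r,[tuple(int(v) for v in w["frame"][r,c]) for c in range(x0,x1,10)])
```

```text
pos [0.5302 0.1651 0.2406] z [ 0.556  0.443 -0.704] y [-0.625  0.781 -0.002] q [-0.32 -0.33  2.23  0.83  0.93 -2.97] op 0.699 F [ 0.2  0.6 -0.7] g 0.0 t 7.4833
x1 [ 0.267  0.21  -0.496] [-0.     0.002  0.001] deg 0.4
x1 [ 0.498  0.401 -0.64 ] [0. 0. 0.] deg 0.0
[[333.1 174.9]
 [304.3 174.9]
 [331.9 188.1]
 [305.5 188.1]
 [318.7 193.5]]
289 159
159 [(70, 63, 58), (71, 64, 60), (126, 112, 104), (128, 115, 107), (103, 96, 90), (104, 97, 92)]
163 [(71, 64, 59), (71, 62, 60), (129, 114, 107), (140, 108, 84), (77, 71, 66), (103, 95, 92)]
167 [(72, 64, 59), (125, 94, 65), (165, 120, 77), (164, 120, 78), (67, 60, 57), (104, 97, 92)]
171 [(97, 89, 83), (160, 117, 75), (160, 118, 75), (158, 117, 75), (68, 60, 56), (104, 95, 90)]
175 [(94, 88, 84), (156, 114, 75), (187, 136, 88), (245, 203, 129), (135, 101, 67), (115, 84, 51)]
179 [(151, 104, 76), (169, 123, 81), (180, 132, 85), (245, 204, 131), (149, 109, 71), (236, 169, 86)]
183 [(209, 130, 78), (213, 133, 79), (175, 128, 83), (245, 202, 129), (212, 155, 101), (193, 119, 71)]
187 [(213, 132, 79), (208, 129, 76), (165, 120, 77), (243, 200, 128), (70, 62, 56), (122, 74, 45)]
191 [(204, 127, 75), (213, 133, 80), (66, 58, 55), (244, 190, 122), (68, 60, 56), (125, 78, 48)]
195 [(180, 113, 65), (206, 128, 77), (70, 61, 57), (67, 58, 54), (69, 60, 57), (168, 105, 62)]
199 [(197, 124, 74), (181, 113, 70), (70, 63, 59), (69, 60, 56), (69, 61, 57), (213, 133, 79)]
203 [(197, 123, 75), (191, 120, 72), (69, 61, 56), (69, 61, 55), (68, 59, 55), (208, 129, 79)]
207 [(199, 125, 75), (198, 124, 75), (70, 62, 58), (69, 61, 56), (68, 59, 55), (205, 129, 77)]
```

Run:
```python
from plan import *
import pickle
w=pickle.load(open("w5.pkl","rb"));f=w["frame"].astype(float)
m=((f[...,1]/np.maximum(f[...,0],1)>.69)&(f[...,0]-f[...,2]>45)).astype(np.uint8)
n,l,s,c=cv2.connectedComponentsWithStats(m[140:220,270:360].copy(),connectivity=4)
for i in range(1,n):
    if s[i][4]>100:
        print(s[i]+[270,140,0,0,0],c[i]+[270,140])
        for r in range(0,80,3):
            xs=np.where(l[r]==i)[0]
            if len(xs): print(r+140,xs.min()+270,xs.max()+270)
print(proj(w,[P(PR,-.034,.015,.135),P(PR,-.034,-.015,.135)]))
print(proj(w,[P(PR,-.012,.025,.21),P(PR,-.012,-.025,.21)]))
```

```text
[292 163  39  30 784] [313.49489796 177.17602041]
164 313 323
167 298 325
170 297 326
173 297 328
176 293 329
179 292 329
182 301 330
185 303 330
188 305 326
191 314 323
[[332.75164429 163.75212017]
 [304.65571048 163.75293944]]
[[343.3364175  237.60183754]
 [294.03539783 237.5536007 ]]
```

Run:
```python
from plan import *
from fit import fit,W
import pickle
w=pickle.load(open("w5.pkl","rb"))
S=[[.021,0,.014],[.008,-.015,.014],[.008,.015,.014],[-.02,.015,.014],[-.02,-.015,0],[-.02,.015,0]]
p,r=fit([(w,S,[[318.5,193.5],[304.5,188.5],[330.5,186],[328.5,174],[297.5,167.5],[325,164]])],[*P(PR,-.014,0,0)[:2],.7],.135)
print(p,np.degrees(p[2]),r.round(1),P(PR,-.014,0,0)); 
f=w["frame"].copy()
for u in proj(w,W(p,S,.135)): pass
# render mask compare
K=np.array([[-.02,-.015],[.008,-.015],[.021,0],[.008,.015],[-.02,.015]])
g=cv2.resize(f[130:230,260:380],None,fx=6,fy=6,interpolation=cv2.INTER_CUBIC)
for z in(0,.014):
    q=((proj(w,W(p,np.c_[K,np.full(5,z)],.135))-[260,130]+.5)*6).astype(int)
    cv2.polylines(g,[q.reshape(-1,1,2)],True,(0,255,255),1)
cv2.imwrite("pics/k.png",g[:,:,::-1][:600])
```

```text
[0.60651456 0.2216106  0.87475467] 50.119750501644084 [ 0.7  0.2 -0.3  1.2 -0.5  1.2 -2.7  0.1  0.8 -1.5  0.6 -1.1] [0.6035964  0.22371869 0.        ]
```

View pics/k.png

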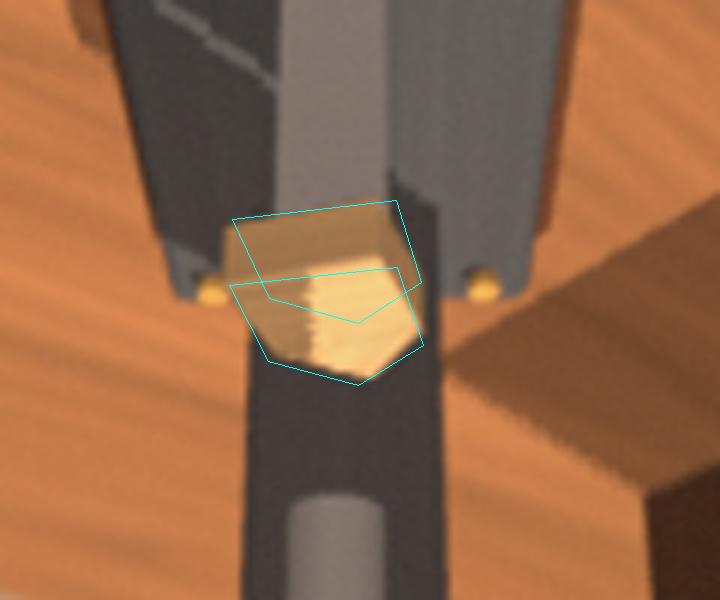

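The king is pale and turned about 10° on the anvil. Its top corners are at about (297,176), (324,173), (330,185), (320,193) and (305,189). I'm refitting its pose.

Run:
```python
from plan import *
from fit import fit,W
import pickle
w=pickle.load(open("w5.pkl","rb"))
S=[[.021,0,.014],[.008,-.015,.014],[.008,.015,.014],[-.02,.015,.014],[-.02,-.015,.014],[-.02,-.015,0],[-.02,.015,0]]
p,r=fit([(w,S,[[320,193],[305,189],[330,184.7],[323.8,172.8],[297.3,175.6],[297.5,168],[323.8,163.8]])],[*P(PR,-.014,0,0)[:2],.7],.135)
print(p,np.degrees(p[2]-.678),r.round(1),P(PR,-.014,0,0))
# anvil centre check
print(atz(w,[[260+331/6,165]],.135), P(PR,-.03,0,.135))
Q=Rt(p[2],np.radians(45)); g=np.array([*(p[:2]),0])+np.array([np.cos(p[2])*-.010,np.sin(p[2])*-.010,.142])
z=Q[:,2]; print(g,z)
legs([(g+z*.021-z*.085,Q,1),(g+z*.021,Q,1)])
# clearance to head in press frame of body front upper corner
b=g-z*.054-Q[:,0]*.0; 
for s in(1,-1):
  for y in(-.0425,.0425):
    v=b+s*.038*Q[:,0]+y*Q[:,1]; d=v[:2]-PR[:2]; c,sn=np.cos(PR[2]),np.sin(PR[2]); print((c*d[0]+sn*d[1]).round(3),(-sn*d[0]+c*d[1]).round(3),v[2].round(3))
```

```text
[0.60549542 0.22063202 0.94290034] 15.177671637864934 [ 0.3  0.  -0.3  0.4  0.3  1.3  0.4  0.2 -0.6  1.4 -0.4 -2.   0.3 -2. ] [0.6035964  0.22371869 0.        ]
[[0.59223687 0.20969281 0.135     ]] [0.59113514 0.2136829  0.135     ]
[0.59962099 0.21253937 0.142     ] [ 0.41538518  0.57223697 -0.70710678]
x1 [ 0.467  0.1   -0.463] [-0.002 -0.001  0.085] deg 15.3
x1 [ 0.353  0.486 -0.601] [0. 0. 0.] deg 0.0
-0.076 -0.064 0.153
-0.098 0.018 0.153
-0.024 -0.05 0.207
-0.046 0.032 0.207
```

servo_tool([
  {"dx": 0.07,"dy": 0.03,"dz": -0.1,"wx": 0,"wy": 0,"wz": 0.006},
  {"dx": 0.15,"dy": 0.06,"dz": -0.2,"wx": 0,"wy": 0,"wz": 0.012},
  {"dx": 0.22,"dy": 0.1,"dz": -0.32,"wx": 0,"wy": 0,"wz": 0.018},
  {"dx": 0.3,"dy": 0.13,"dz": -0.43,"wx": 0,"wy": 0,"wz": 0.024},
  {"dx": 0.37,"dy": 0.16,"dz": -0.54,"wx": 0,"wy": 0,"wz": 0.029},
])

```text
time_s: 7.95
eef_pos: [0.5676, 0.1856, 0.1919]
eef_rot: [0.349, -0.343, 0.861, 0.142]
wrist_force: [0.3, -0.2, -0.7]
opening: 0.699
grasp_force: 0.0
```

servo_tool([
  {"dx": 0.09,"dy": 0.08,"dz": -0.12,"wx": 0,"wy": 0,"wz": 0},
  {"dx": 0.17,"dy": 0.17,"dz": -0.24,"wx": 0,"wy": 0,"wz": 0},
  {"dx": 0.26,"dy": 0.25,"dz": -0.36,"wx": 0,"wy": 0,"wz": 0},
  {"dx": 0.35,"dy": 0.33,"dz": -0.48,"wx": 0,"wy": 0,"wz": 0},
  {"dx": 0.43,"dy": 0.42,"dz": -0.6,"wx": 0,"wy": 0,"wz": 0},
])

```text
time_s: 8.37
eef_pos: [0.6127, 0.2333, 0.1415]
eef_rot: [0.342, -0.341, 0.865, 0.139]
wrist_force: [-0.1, -0.7, -0.1]
opening: 0.701
grasp_force: 0.0
```

servo_tool([
  {"dx": 0,"dy": 0,"dz": 0,"wx": 0,"wy": 0,"wz": 0},
  {"dx": 0,"dy": 0,"dz": 0,"wx": 0,"wy": 0,"wz": 0},
  {"dx": 0,"dy": 0,"dz": 0,"wx": 0,"wy": 0,"wz": 0},
  {"dx": 0,"dy": 0,"dz": 0,"wx": 0,"wy": 0,"wz": 0},
  {"dx": 0,"dy": 0,"dz": 0,"wx": 0,"wy": 0,"wz": 0},
], jaw=0.2)

```text
time_s: 8.78
eef_pos: [0.6115, 0.2321, 0.142]
eef_rot: [0.342, -0.34, 0.865, 0.139]
wrist_force: [0.1, -1.0, -0.2]
opening: 0.2
grasp_force: 0.0
```

Run:
```python
from plan import *
st()
w=cam("wrist");save(w,"pics/w6.png");f=w["frame"].astype(float)
m=((f[...,1]/np.maximum(f[...,0],1)>.69)&(f[...,0]-f[...,2]>45)).astype(np.uint8)
n,l,s,c=cv2.connectedComponentsWithStats(m[120:320,200:440].copy(),connectivity=4)
for i in range(1,n):
    if s[i][4]>100: print(s[i]+[200,120,0,0,0],c[i]+[200,120])
```

```text
pos [0.6115 0.2321 0.142 ] z [ 0.497  0.473 -0.727] y [-0.683  0.73   0.007] q [-0.11  0.11  2.05  0.97  0.69 -3.12] op 0.2 F [ 0.1 -1.  -0.2] g 0.0 t 8.7833
[ 272  200   68   48 2226] [309.88903863 221.7524708 ]
[ 200  249   71   44 1726] [228.50463499 268.65469293]
```

Joint 6 hit its range limit, so the fingers closed above the king without touching it. I'm backing off and turning the tool half round for the same grasp.

servo_tool([
  {"dx": -0.12,"dy": -0.12,"dz": 0.13,"wx": 0,"wy": 0,"wz": 0},
  {"dx": -0.25,"dy": -0.24,"dz": 0.3,"wx": 0,"wy": 0,"wz": 0},
  {"dx": -0.4,"dy": -0.38,"dz": 0.5,"wx": 0,"wy": 0,"wz": 0},
  {"dx": -0.55,"dy": -0.5,"dz": 0.7,"wx": 0,"wy": 0,"wz": 0},
  {"dx": -0.7,"dy": -0.6,"dz": 0.9,"wx": 0,"wy": 0,"wz": 0},
])

```text
time_s: 9.25
eef_pos: [0.5403, 0.1716, 0.2319]
eef_rot: [0.341, -0.34, 0.865, 0.139]
wrist_force: [-0.2, 0.0, 0.8]
opening: 0.2
grasp_force: 0.0
```

Run:
```python
from plan import *
st()
t,R,o=tool(); F=np.diag([-1,-1,1.])
for yaw in(.678,.9):
    T=Rt(yaw,np.radians(45))@F
    w=Ro.from_matrix(R.T@T).as_rotvec(); print("tool-frame rotvec",w, "world/pi", (R@w/np.pi).round(3))
```

```text
pos [0.5403 0.1716 0.2319] z [ 0.497  0.472 -0.728] y [-0.683  0.73   0.008] q [-0.3  -0.24  2.16  0.81  0.97 -3.01] op 0.2 F [-0.2  0.   0.8] g 0.0 t 9.25
tool-frame rotvec [ 0.04747043  0.08854578 -3.09235329] world/pi [-0.516 -0.452  0.707]
tool-frame rotvec [-0.04511724  0.14756973  3.02598137] world/pi [ 0.454  0.496 -0.691]
```

servo_tool([
  {"dx": 0,"dy": 0,"dz": 0,"wx": 0.018,"wy": 0.02,"wz": -0.0276},
  {"dx": 0,"dy": 0,"dz": 0,"wx": 0.036,"wy": 0.04,"wz": -0.0553},
  {"dx": 0,"dy": 0,"dz": 0,"wx": 0.0545,"wy": 0.0595,"wz": -0.083},
  {"dx": 0,"dy": 0,"dz": 0,"wx": 0.073,"wy": 0.079,"wz": -0.1106},
  {"dx": 0,"dy": 0,"dz": 0,"wx": 0.091,"wy": 0.099,"wz": -0.138},
], jaw=0.7)

```text
time_s: 9.67
eef_pos: [0.5411, 0.1721, 0.2315]
eef_rot: [0.271, -0.068, 0.931, 0.234]
wrist_force: [0.0, -0.8, -0.2]
opening: 0.699
grasp_force: 0.0
```

servo_tool([
  {"dx": 0,"dy": 0,"dz": 0,"wx": 0.018,"wy": 0.02,"wz": -0.0276},
  {"dx": 0,"dy": 0,"dz": 0,"wx": 0.036,"wy": 0.04,"wz": -0.0553},
  {"dx": 0,"dy": 0,"dz": 0,"wx": 0.0545,"wy": 0.0595,"wz": -0.083},
  {"dx": 0,"dy": 0,"dz": 0,"wx": 0.073,"wy": 0.079,"wz": -0.1106},
  {"dx": 0,"dy": 0,"dz": 0,"wx": 0.091,"wy": 0.099,"wz": -0.138},
])

```text
time_s: 10.08
eef_pos: [0.5411, 0.1722, 0.2313]
eef_rot: [0.176, 0.208, 0.912, 0.308]
wrist_force: [-0.3, 0.1, -0.3]
opening: 0.696
grasp_force: 0.0
```

servo_tool([
  {"dx": 0,"dy": 0,"dz": 0,"wx": 0.018,"wy": 0.02,"wz": -0.0276},
  {"dx": 0,"dy": 0,"dz": 0,"wx": 0.036,"wy": 0.04,"wz": -0.0553},
  {"dx": 0,"dy": 0,"dz": 0,"wx": 0.0545,"wy": 0.0595,"wz": -0.083},
  {"dx": 0,"dy": 0,"dz": 0,"wx": 0.073,"wy": 0.079,"wz": -0.1106},
  {"dx": 0,"dy": 0,"dz": 0,"wx": 0.091,"wy": 0.099,"wz": -0.138},
])

```text
time_s: 10.5
eef_pos: [0.5411, 0.1722, 0.2314]
eef_rot: [0.064, 0.465, 0.809, 0.353]
wrist_force: [0.0, 0.8, -0.1]
opening: 0.705
grasp_force: 0.0
```

servo_tool([
  {"dx": 0,"dy": 0,"dz": 0,"wx": 0.018,"wy": 0.02,"wz": -0.0276},
  {"dx": 0,"dy": 0,"dz": 0,"wx": 0.036,"wy": 0.04,"wz": -0.0553},
  {"dx": 0,"dy": 0,"dz": 0,"wx": 0.0545,"wy": 0.0595,"wz": -0.083},
  {"dx": 0,"dy": 0,"dz": 0,"wx": 0.073,"wy": 0.079,"wz": -0.1106},
  {"dx": 0,"dy": 0,"dz": 0,"wx": 0.091,"wy": 0.099,"wz": -0.138},
])

```text
time_s: 10.92
eef_pos: [0.5411, 0.1722, 0.2313]
eef_rot: [-0.053, 0.68, 0.633, 0.366]
wrist_force: [-0.6, -1.0, 0.5]
opening: 0.701
grasp_force: 0.0
```

servo_tool([
  {"dx": 0,"dy": 0,"dz": 0,"wx": 0.018,"wy": 0.02,"wz": -0.0276},
  {"dx": 0,"dy": 0,"dz": 0,"wx": 0.036,"wy": 0.04,"wz": -0.0553},
  {"dx": 0,"dy": 0,"dz": 0,"wx": 0.0545,"wy": 0.0595,"wz": -0.083},
  {"dx": 0,"dy": 0,"dz": 0,"wx": 0.073,"wy": 0.079,"wz": -0.1106},
  {"dx": 0,"dy": 0,"dz": 0,"wx": 0.091,"wy": 0.099,"wz": -0.138},
])

```text
time_s: 11.33
eef_pos: [0.5411, 0.1722, 0.2313]
eef_rot: [-0.165, 0.833, 0.4, 0.346]
wrist_force: [-0.2, 0.3, -0.9]
opening: 0.701
grasp_force: 0.0
```

Run:
```python
from plan import *
import pickle
st()
w=cam("wrist");save(w,"pics/w7.png");pickle.dump(w,open("w7.pkl","wb"));f=w["frame"].astype(float)
print(proj(w,[P(PR,-.014,0,.149),P(PR,-.014,0,.135),P(PR,-.012,.025,.21),P(PR,-.012,-.025,.21),P(PR,-.014,0,.075)]).round(1))
m=((f[...,1]/np.maximum(f[...,0],1)>.69)&(f[...,0]-f[...,2]>45)).astype(np.uint8)
n,l,s,c=cv2.connectedComponentsWithStats(m,connectivity=4)
for i in range(1,n):
    if s[i][4]>150: print(i,s[i],c[i].round(1))
```

```text
pos [0.5411 0.1722 0.2313] z [ 0.444  0.551 -0.706] y [ 0.78  -0.626  0.002] q [-0.35 -0.17  2.12  0.87  1.08 -0.06] op 0.701 F [-0.2  0.3 -0.9] g 0.0 t 11.3333
[[331.6 189.6]
 [331.  195.8]
 [307.2 147.7]
 [364.2 157.9]
 [328.9 217.8]]
2 [ 136    0   73   63 2450] [178.1  28.5]
50 [  0  24  23  23 305] [10.1 34.5]
136 [  435    65   205   311 35400] [557.3 211.5]
145 [333  87  35  18 371] [348.9  96.8]
151 [   39   102   168   171 19410] [115.7 189.1]
159 [320 174  32  40 956] [334.8 195.4]
```

```bash
cat > kfit.py <<'E'
from plan import *
from fit import W
from scipy.optimize import minimize
K=np.array([[-.02,-.015],[.008,-.015],[.021,0],[.008,.015],[-.02,.015]]); K3=np.r_[np.c_[K,np.zeros(5)],np.c_[K,np.full(5,.014)]]
def mask(w):
    f=w["frame"].astype(float); return ((f[...,1]/np.maximum(f[...,0],1)>.69)&(f[...,0]-f[...,2]>45)).astype(np.uint8)
def kfit(w,m,p0,z=.135):
    ys,xs=np.where(m); x0,y0,x1,y1=xs.min()-12,ys.min()-12,xs.max()+13,ys.max()+13; S=8
    M=cv2.resize(m[y0:y1,x0:x1].astype(float),None,fx=S,fy=S,interpolation=cv2.INTER_LINEAR)>.5
    def ren(p):
        q=proj(w,W(p,K3,z))-[x0,y0]+.5; h=cv2.convexHull((q*S).astype(np.float32)); I=np.zeros(M.shape,np.uint8); cv2.fillConvexPoly(I,np.round(h).astype(int),1); return I>0
    cost=lambda p:1-(ren(p)&M).sum()/(ren(p)|M).sum()
    best=min((minimize(cost,[p0[0],p0[1],p0[2]+a],method="Nelder-Mead",options=dict(initial_simplex=np.array([p0[0],p0[1],p0[2]+a])+np.array([[0,0,0],[.006,0,0],[0,.006,0],[0,0,.2]]),maxiter=300)) for a in(-.3,-.1,.1,.3)),key=lambda s:s.fun)
    return best.x,1-best.fun
E
python3 - <<'E'
from kfit import *
import pickle
p0=[*P(PR,-.014,0,0)[:2],.8]
w=pickle.load(open("w7.pkl","rb")); n,l,s,c=cv2.connectedComponentsWithStats(mask(w),connectivity=4)
m=(l==l[195,335]).astype(np.uint8); print(m.sum(),kfit(w,m,p0))
w=pickle.load(open("w5.pkl","rb")); M=mask(w); M[:,:297]=0; n,l,s,c=cv2.connectedComponentsWithStats(M,connectivity=4); m=(l==l[180,315]).astype(np.uint8); m=cv2.morphologyEx(m,cv2.MORPH_OPEN,np.ones((3,3),np.uint8)); print(m.sum(),kfit(w,m,p0)); print(p0)
E
```

```text
956 (array([0.60578713, 0.22174681, 0.98922772]), np.float64(0.9436177938472473))
763 (array([0.60609461, 0.22096633, 0.9820742 ]), np.float64(0.9380276803269209))
[np.float64(0.6035963975165809), np.float64(0.2237186872915506), 0.8]
```

Two views agree: the king is at (0.606, 0.2215), turned 0.98 rad. I'm planning the approach.

Run:
```python
from plan import *
F=np.diag([-1,-1,1.]); yaw=.95; Q=Rt(yaw,np.radians(45))@F; z=Q[:,2]
g=np.array([.606-.008*np.cos(.985),.2215-.008*np.sin(.985),.142])
legs([(g+z*(.022-.08),Q,1),(g+z*.022,Q,1)]); print(g+z*.022)
```

```text
x1 [ 0.367  0.093 -0.481] [-0.001 -0.001  0.019] deg 3.5
x1 [ 0.329  0.46  -0.566] [0. 0. 0.] deg 0.0
[0.61062596 0.2274876  0.12644365]
```

servo_tool([
  {"dx": 0.09,"dy": 0.02,"dz": -0.12,"wx": 0,"wy": 0,"wz": 0.005},
  {"dx": 0.18,"dy": 0.05,"dz": -0.24,"wx": 0,"wy": 0,"wz": 0.01},
  {"dx": 0.27,"dy": 0.07,"dz": -0.36,"wx": 0,"wy": 0,"wz": 0.015},
  {"dx": 0.37,"dy": 0.09,"dz": -0.48,"wx": 0,"wy": 0,"wz": 0.019},
  {"dx": 0.37,"dy": 0.09,"dz": -0.48,"wx": 0,"wy": 0,"wz": 0.019},
])

```text
time_s: 11.8
eef_pos: [0.5784, 0.1812, 0.1812]
eef_rot: [-0.174, 0.819, 0.428, 0.34]
wrist_force: [-0.2, 0.1, -0.5]
opening: 0.7
grasp_force: 0.0
```

servo_tool([
  {"dx": 0.08,"dy": 0.11,"dz": -0.14,"wx": 0,"wy": 0,"wz": 0},
  {"dx": 0.16,"dy": 0.23,"dz": -0.28,"wx": 0,"wy": 0,"wz": 0},
  {"dx": 0.25,"dy": 0.35,"dz": -0.43,"wx": 0,"wy": 0,"wz": 0},
  {"dx": 0.33,"dy": 0.46,"dz": -0.57,"wx": 0,"wy": 0,"wz": 0},
  {"dx": 0.33,"dy": 0.46,"dz": -0.57,"wx": 0,"wy": 0,"wz": 0},
])

```text
time_s: 12.22
eef_pos: [0.61, 0.2289, 0.1242]
eef_rot: [-0.175, 0.819, 0.428, 0.34]
wrist_force: [-0.9, -0.4, -0.1]
opening: 0.701
grasp_force: 0.0
```

servo_tool([
  {"dx": 0,"dy": 0,"dz": 0,"wx": 0,"wy": 0,"wz": 0},
  {"dx": 0,"dy": 0,"dz": 0,"wx": 0,"wy": 0,"wz": 0},
  {"dx": 0,"dy": 0,"dz": 0,"wx": 0,"wy": 0,"wz": 0},
  {"dx": 0,"dy": 0,"dz": 0,"wx": 0,"wy": 0,"wz": 0},
  {"dx": 0,"dy": 0,"dz": 0,"wx": 0,"wy": 0,"wz": 0},
], jaw=0.2)

```text
time_s: 12.63
eef_pos: [0.6119, 0.227, 0.1277]
eef_rot: [-0.174, 0.819, 0.427, 0.342]
wrist_force: [-2.9, -2.1, 6.0]
opening: 0.317
grasp_force: 59.4
```

Run:
```python
from plan import *
st()
```

```text
pos [0.6119 0.227  0.1277] z [ 0.412  0.577 -0.706] y [ 0.818 -0.575  0.008] q [-0.19  0.21  1.99  1.02  0.86 -0.25] op 0.317 F [-2.9 -2.1  6. ] g 59.38228572718799 t 12.6333
```

Something about 27 mm wide is gripped. I'm lifting it slightly, drawing it out of the press to the front and checking it.

servo_tool([
  {"dx": 0,"dy": 0,"dz": 0.04,"wx": 0,"wy": 0,"wz": 0},
  {"dx": -0.05,"dy": -0.05,"dz": 0.08,"wx": 0,"wy": 0,"wz": 0},
  {"dx": -0.2,"dy": -0.18,"dz": 0.1,"wx": 0,"wy": 0,"wz": 0},
  {"dx": -0.4,"dy": -0.36,"dz": 0.2,"wx": 0,"wy": 0,"wz": 0},
  {"dx": -0.6,"dy": -0.54,"dz": 0.4,"wx": 0,"wy": 0,"wz": 0},
])

```text
time_s: 13.05
eef_pos: [0.5484, 0.1736, 0.1642]
eef_rot: [-0.176, 0.819, 0.427, 0.339]
wrist_force: [-0.0, -0.5, -0.9]
opening: 0.317
grasp_force: 59.0
```

Run:
```python
from kfit import *
import pickle
st(); t,R,o=tool()
w=cam("wrist");save(w,"pics/w8.png");pickle.dump(w,open("w8.pkl","wb"))
n,l,s,c=cv2.connectedComponentsWithStats(mask(w),connectivity=4)
for i in range(1,n):
    if s[i][4]>150: print(i,s[i],c[i].round(1))
print(proj(w,[t-R[:,2]*.022,t]))
print(proj(w,[P(PR,-.014,0,.149)]))
```

```text
pos [0.5484 0.1736 0.1642] z [ 0.406  0.578 -0.708] y [ 0.819 -0.573  0.002] q [-0.35  0.    2.13  0.93  1.02 -0.26] op 0.317 F [-0.  -0.5 -0.9] g 59.02184436097741 t 13.05
1 [  0   0  34  24 483] [14.5 11.1]
9 [150   6  29  20 291] [162.9  13.8]
50 [  460    59   180   286 31684] [566.4 199.4]
51 [    0    61   191   192 26494] [ 86.2 159.4]
73 [ 290  200   53   73 3089] [315.9 239.2]
[[315.08497996 248.67327879]
 [315.35711442 232.8763357 ]]
[[335.68833882 156.27313775]]
```

Run:
```python
from kfit import *
import pickle
t,R,o=tool(); w=pickle.load(open("w8.pkl","rb"))
n,l,s,c=cv2.connectedComponentsWithStats(mask(w),connectivity=4); m=(l==l[239,316]).astype(np.uint8)
for r in range(198,276,6):
    xs=np.where(m[r])[0]; print(r,(xs.min(),xs.max()) if len(xs) else "")
g=t-R[:,2]*.022
for dz in(.003,.0075,.012):
    p,i=kfit(w,m,[g[0],g[1],.95],t[2]+dz); d=p[:2]-t[:2]; h=np.array([np.cos(.958),np.sin(.958)]); print(dz,p,i,"rel heading",d@h,"lat",d@[-h[1],h[0]],p[2]-.958)
# caddy: red mask from the top image and this one, rim fit
c=cam("top");pickle.dump(c,open("t2.pkl","wb"))
f=c["frame"].astype(int); M=((f[...,0]-f[...,1]>70)&(f[...,0]-f[...,2]>60)&(f[...,1]<70)).astype(np.uint8)
n,l,s,cc=cv2.connectedComponentsWithStats(M)
for i in range(1,n):
    if s[i][4]>100: print(s[i],cc[i])
```

```text
198 
204 (np.int64(309), np.int64(320))
210 (np.int64(303), np.int64(327))
216 (np.int64(290), np.int64(335))
222 (np.int64(291), np.int64(340))
228 (np.int64(290), np.int64(341))
234 (np.int64(290), np.int64(341))
240 (np.int64(293), np.int64(341))
246 (np.int64(294), np.int64(341))
252 (np.int64(294), np.int64(341))
258 (np.int64(293), np.int64(342))
264 (np.int64(293), np.int64(342))
270 (np.int64(294), np.int64(329))
0.003 [0.54477919 0.16821602 1.01970913] 0.9121419489940917 rel heading -0.004824000540238458 lat 0.001152378578681788 0.061709125123662334
0.0075 [0.54382667 0.16756338 1.00913123] 0.8744905223814186 rel heading -0.0059057357556040095 lat 0.0015562113921099622 0.05113123297213562
0.012 [0.54299409 0.16677204 1.02524748] 0.834088347174081 rel heading -0.007031954091913859 lat 0.001782144168246414 0.06724748115296975
[298 199  25  19 431] [310.08352668 207.18329466]
```

```bash
cat > cfit.py <<'E'
from plan import *
from fit import W
from scipy.optimize import minimize
import pickle, itertools
def B(x0,x1,y0,y1,z0,z1): return np.array(list(itertools.product((x0,x1),(y0,y1),(z0,z1))))
PARTS=[B(-.068,.068,-.045,.045,0,.026),B(-.007,.007,.017,.025,.026,.1),B(-.007,.007,-.025,-.017,.026,.1),B(-.006,.006,-.025,.025,.098,.11)]
def red(w):
    f=w["frame"].astype(float); M=((f[...,0]>2.2*f[...,1])&(f[...,0]>2.2*f[...,2])&(f[...,0]>35)).astype(np.uint8)
    n,l,s,c=cv2.connectedComponentsWithStats(M); i=1+np.argmax(s[1:,4]); return (l==i).astype(np.uint8)
def cfit(ws,p0,z=.07):
    S=6; D=[]
    for w in ws:
        m=red(w); ys,xs=np.where(m); b=xs.min()-10,ys.min()-10,xs.max()+11,ys.max()+11; print(b,m.sum())
        D.append((w,b,cv2.resize(m[b[1]:b[3],b[0]:b[2]].astype(float),None,fx=S,fy=S)>.5))
    def cost(p):
        t=0
        for w,b,M in D:
            I=np.zeros(M.shape,np.uint8)
            for q in PARTS:
                h=cv2.convexHull(((proj(w,W(p,q,z))-[b[0],b[1]]+.5)*S).astype(np.float32)); cv2.fillConvexPoly(I,np.round(h).astype(int),1)
            I=I>0; t+=1-(I&M).sum()/(I|M).sum()
        return t/len(D)
    s=minimize(cost,p0,method="Nelder-Mead",options=dict(initial_simplex=np.array(p0)+np.array([[0,0,0],[.008,0,0],[0,.008,0],[0,0,.1]])-np.array([.003,.003,.03])))
    return s.x,1-s.fun
E
python3 - <<'E'
from cfit import *
w3=pickle.load(open("w3.pkl","rb"));t0=pickle.load(open("top0.pkl","rb"));s0=pickle.load(open("scene0.pkl","rb"))
for a in([w3],[t0],[s0],[w3,t0]): print(cfit(a,[.533,.02,.045]))
E
```

```text
(np.int64(180), np.int64(36), np.int64(294), np.int64(162)) 5363
(array([0.53587286, 0.01798312, 0.03623459]), np.float64(0.9805272433089773))
(np.int64(287), np.int64(188), np.int64(334), np.int64(246)) 962
(array([0.53632456, 0.01704479, 0.02220748]), np.float64(0.9764183579335793))
(np.int64(301), np.int64(191), np.int64(362), np.int64(253)) 922
(array([0.53607486, 0.01636086, 0.036215  ]), np.float64(0.9499869151812974))
(np.int64(180), np.int64(36), np.int64(294), np.int64(162)) 5363
(np.int64(287), np.int64(188), np.int64(334), np.int64(246)) 962
(array([0.53619388, 0.01730976, 0.02591059]), np.float64(0.9763027860064536))
```

The caddy is at (0.536, 0.0175) with yaw 0.033, and the three cameras agree. I'm planning to put the king in the near compartment.

```bash
sed -i 's/^PR=.*/PR=np.array([.6145,.2325,.678]); ST=np.array([.5991,-.2986,-.9054]); CA=np.array([.536,.0175,.033]); F=np.diag([-1,-1,1.])/' plan.py
python3 - <<'E'
from plan import *
t,R,o=tool(); Q=Rt(.033,np.radians(25))@F
mid=P(CA,-.05,-.0015,.24)
legs([(mid,Q,2),(P(CA,-.036,-.0015,.16),Q,1),(P(CA,-.036,-.0015,.083),Q,1)])
E
```

```text
x2 [-0.324 -0.786  0.358] [-0.026  0.052 -0.146] deg 28.2
x1 [ 0.14   0.005 -0.8  ] [0. 0. 0.] deg 0.0
x1 [ 0.    0.   -0.77] [0. 0. 0.] deg 0.0
```

servo_tool([
  {"dx": -0.06,"dy": -0.1,"dz": 0.3,"wx": -0.005,"wy": 0.01,"wz": -0.029},
  {"dx": -0.13,"dy": -0.2,"dz": 0.55,"wx": -0.01,"wy": 0.021,"wz": -0.058},
  {"dx": -0.19,"dy": -0.4,"dz": 0.72,"wx": -0.016,"wy": 0.031,"wz": -0.088},
  {"dx": -0.26,"dy": -0.6,"dz": 0.72,"wx": -0.021,"wy": 0.042,"wz": -0.117},
  {"dx": -0.32,"dy": -0.79,"dz": 0.72,"wx": -0.026,"wy": 0.052,"wz": -0.146},
])

```text
time_s: 13.57
eef_pos: [0.5194, 0.0935, 0.2397]
eef_rot: [-0.091, 0.926, 0.226, 0.288]
wrist_force: [0.2, 0.2, -0.4]
opening: 0.322
grasp_force: 59.1
```

servo_tool([
  {"dx": -0.06,"dy": -0.16,"dz": 0,"wx": -0.005,"wy": 0.01,"wz": -0.029},
  {"dx": -0.13,"dy": -0.31,"dz": 0,"wx": -0.01,"wy": 0.021,"wz": -0.058},
  {"dx": -0.19,"dy": -0.47,"dz": 0,"wx": -0.016,"wy": 0.031,"wz": -0.088},
  {"dx": -0.26,"dy": -0.63,"dz": 0,"wx": -0.021,"wy": 0.042,"wz": -0.117},
  {"dx": -0.32,"dy": -0.78,"dz": 0,"wx": -0.026,"wy": 0.052,"wz": -0.146},
])

```text
time_s: 13.98
eef_pos: [0.4866, 0.0159, 0.2382]
eef_rot: [-0.005, 0.977, 0.013, 0.215]
wrist_force: [-0.2, -0.2, 0.2]
opening: 0.319
grasp_force: 59.1
```

servo_tool([
  {"dx": 0.03,"dy": 0,"dz": -0.16,"wx": 0,"wy": 0,"wz": 0},
  {"dx": 0.06,"dy": 0,"dz": -0.32,"wx": 0,"wy": 0,"wz": 0},
  {"dx": 0.1,"dy": 0,"dz": -0.5,"wx": 0,"wy": 0,"wz": 0},
  {"dx": 0.14,"dy": 0,"dz": -0.7,"wx": 0,"wy": 0,"wz": 0},
  {"dx": 0.14,"dy": 0,"dz": -0.7,"wx": 0,"wy": 0,"wz": 0},
])

```text
time_s: 14.4
eef_pos: [0.4987, 0.0175, 0.1636]
eef_rot: [-0.007, 0.977, 0.015, 0.212]
wrist_force: [-0.9, 0.9, -1.5]
opening: 0.315
grasp_force: 59.1
```

Run:
```python
from cfit import *
from kfit import mask
st(); Q=Rt(.033,np.radians(25))@F
legs([(P(CA,-.036,-.0015,.083),Q,1)])
w=cam("wrist");pickle.dump(w,open("w9.pkl","wb"));save(w,"pics/w9.png")
n,l,s,c=cv2.connectedComponentsWithStats(mask(w),connectivity=4)
for i in range(1,n):
    if s[i][4]>150: print(i,s[i],c[i].round(1))
print(proj(w,[P(CA,-.064,0,.096),P(CA,-.064,.041,.096),P(CA,-.064,-.041,.096),P(CA,-.002,-.041,.096),P(CA,-.002,.041,.096)]).round(0))
```

```text
pos [0.4987 0.0175 0.1636] z [ 0.414  0.021 -0.91 ] y [ 0.032 -0.999 -0.008] q [-0.31 -0.27  2.19  0.2   0.82  1.13] op 0.315 F [-0.9  0.9 -1.5] g 59.094844590872526 t 14.4
x1 [ 0.014 -0.027 -0.806] [-0.002 -0.003  0.   ] deg 0.7
1 [ 203    0  279   19 4089] [352.2   7.4]
6 [ 266   19   67   67 3144] [299.6  55. ]
71 [ 291  201   52   72 2965] [316.4 240.2]
72 [   0  239   50  139 4289] [ 17.  296.2]
[[319. 265.]
 [272. 265.]
 [365. 265.]
 [363. 195.]
 [274. 195.]]
```

servo_tool([
  {"dx": 0.01,"dy": -0.02,"dz": -0.2,"wx": 0,"wy": 0,"wz": 0},
  {"dx": 0.01,"dy": -0.025,"dz": -0.4,"wx": 0,"wy": 0,"wz": 0},
  {"dx": 0.01,"dy": -0.025,"dz": -0.6,"wx": 0,"wy": 0,"wz": 0},
  {"dx": 0.01,"dy": -0.025,"dz": -0.78,"wx": 0,"wy": 0,"wz": 0},
  {"dx": 0.01,"dy": -0.025,"dz": -0.78,"wx": 0,"wy": 0,"wz": 0},
])

```text
time_s: 14.87
eef_pos: [0.5002, 0.0147, 0.0877]
eef_rot: [-0.007, 0.977, 0.015, 0.213]
wrist_force: [-0.7, 0.1, -1.2]
opening: 0.313
grasp_force: 59.1
```

Run:
```python
from plan import *
st()
```

```text
pos [0.5002 0.0147 0.0877] z [ 0.416  0.02  -0.909] y [ 0.032 -0.999 -0.007] q [-0.31 -0.12  2.25  0.26  0.62  1.04] op 0.313 F [-0.7  0.1 -1.2] g 59.09761369228363 t 14.8667
```

servo_tool([
  {"dx": 0,"dy": 0,"dz": -0.02,"wx": 0,"wy": 0,"wz": 0},
  {"dx": 0,"dy": 0,"dz": -0.04,"wx": 0,"wy": 0,"wz": 0},
  {"dx": 0,"dy": 0,"dz": -0.04,"wx": 0,"wy": 0,"wz": 0},
  {"dx": 0,"dy": 0,"dz": -0.04,"wx": 0,"wy": 0,"wz": 0},
  {"dx": 0,"dy": 0,"dz": -0.04,"wx": 0,"wy": 0,"wz": 0},
])

```text
time_s: 15.28
eef_pos: [0.5029, 0.0139, 0.0872]
eef_rot: [-0.006, 0.976, 0.015, 0.216]
wrist_force: [0.0, -0.9, 0.3]
opening: 0.32
grasp_force: 59.1
```

servo_tool([
  {"dx": 0,"dy": 0,"dz": 0,"wx": 0,"wy": 0,"wz": 0},
  {"dx": 0,"dy": 0,"dz": 0,"wx": 0,"wy": 0,"wz": 0},
  {"dx": 0,"dy": 0,"dz": 0,"wx": 0,"wy": 0,"wz": 0},
  {"dx": 0,"dy": 0,"dz": 0.1,"wx": 0,"wy": 0,"wz": 0},
  {"dx": 0,"dy": 0,"dz": 0.25,"wx": 0,"wy": 0,"wz": 0},
], jaw=0.5)

```text
time_s: 15.7
eef_pos: [0.5008, 0.0145, 0.1097]
eef_rot: [-0.007, 0.977, 0.015, 0.213]
wrist_force: [0.2, 0.0, 0.1]
opening: 0.499
grasp_force: 0.0
```

servo_tool([
  {"dx": -0.05,"dy": 0,"dz": 0.2,"wx": 0,"wy": 0,"wz": 0},
  {"dx": -0.1,"dy": 0,"dz": 0.4,"wx": 0,"wy": 0,"wz": 0},
  {"dx": -0.2,"dy": 0,"dz": 0.6,"wx": 0,"wy": 0,"wz": 0},
  {"dx": -0.3,"dy": 0,"dz": 0.8,"wx": 0,"wy": 0,"wz": 0},
  {"dx": -0.4,"dy": 0,"dz": 0.95,"wx": 0,"wy": 0,"wz": 0},
])

```text
time_s: 16.12
eef_pos: [0.4622, 0.014, 0.2079]
eef_rot: [-0.006, 0.976, 0.015, 0.216]
wrist_force: [-0.7, -0.1, -0.4]
opening: 0.501
grasp_force: 0.0
```

Run:
```python
from kfit import *
from cfit import cfit,CA
import pickle
st()
w=cam("wrist");pickle.dump(w,open("w10.pkl","wb"));save(w,"pics/w10.png")
n,l,s,c=cv2.connectedComponentsWithStats(mask(w),connectivity=4)
for i in range(1,n):
    if s[i][4]>150: print(i,s[i],c[i].round(1))
print(proj(w,[P(CA,-.064,.041,.096),P(CA,-.064,-.041,.096),P(CA,-.002,-.041,.074),P(CA,-.002,.041,.074),P(CA,-.036,0,.08)]).round(0))
t=cam("top"); 
print(cfit([w],CA)); print(cfit([t],CA))
u=proj(w,[P(CA,-.036,0,.08)])[0].astype(int); print(w["frame"][u[1],u[0]])
m=(l==l[u[1],u[0]]).astype(np.uint8)
if l[u[1],u[0]]: print(kfit(w,m,[*P(CA,-.036,0,0)[:2],.03],.074))
```

```text
pos [0.4622 0.014  0.2079] z [ 0.422  0.018 -0.907] y [ 0.032 -0.999 -0.005] q [-0.36 -0.45  2.23  0.2   0.97  1.1 ] op 0.501 F [-0.7 -0.1 -0.4] g 0.0 t 16.1167
1 [ 214    0  249   22 4410] [344.1   8.8]
14 [ 271   22   59   58 2443] [300.   53.1]
103 [305 184  29  37 816] [318.6 204.1]
104 [   0  208   78  139 7807] [ 30.5 271. ]
[[278. 226.]
 [355. 225.]
 [351. 173.]
 [281. 173.]
 [316. 201.]]
(np.int64(264), np.int64(98), np.int64(370), np.int64(242)) 9404
(array([0.53563569, 0.01767584, 0.03515209]), np.float64(0.8964626026525084))
(np.int64(287), np.int64(188), np.int64(334), np.int64(246)) 844
(array([0.53654086, 0.01718518, 0.02618138]), np.float64(0.8589884393063584))
[230 223 151]
(array([0.49902929, 0.01401423, 0.13881835]), np.float64(0.9366370410270222))
```

The king lies flat in the near compartment at (0.499, 0.014), and the caddy hasn't moved. Next I grip the handle across its posts.

Run:
```python
from plan import *
CA[1]=.0175
Q=Rt(.033,np.radians(45))@F; z=Q[:,2]; g=P(CA,0,0,.162)
legs([(g+z*(.022-.09),Q,1),(g+z*.022,Q,1)]); print(g+z*.022)
```

```text
x1 [0.247 0.023 0.008] [ 0.003 -0.11   0.   ] deg 19.8
x1 [ 0.636  0.021 -0.636] [0. 0. 0.] deg 0.0
[0.55154788 0.01801327 0.14644365]
```

servo_tool([
  {"dx": 0,"dy": 0,"dz": 0.02,"wx": 0,"wy": -0.022,"wz": 0},
  {"dx": 0.05,"dy": 0.01,"dz": 0.04,"wx": 0.001,"wy": -0.044,"wz": 0},
  {"dx": 0.12,"dy": 0.015,"dz": 0.04,"wx": 0.002,"wy": -0.066,"wz": 0},
  {"dx": 0.2,"dy": 0.02,"dz": 0.02,"wx": 0.003,"wy": -0.088,"wz": 0},
  {"dx": 0.25,"dy": 0.023,"dz": 0.01,"wx": 0.003,"wy": -0.11,"wz": 0},
], jaw=0.8)

```text
time_s: 16.63
eef_pos: [0.4875, 0.016, 0.2064]
eef_rot: [-0.008, 0.924, 0.014, 0.381]
wrist_force: [0.3, 0.7, 0.6]
opening: 0.799
grasp_force: 0.0
```

servo_tool([
  {"dx": 0,"dy": 0,"dz": 0,"wx": 0,"wy": 0,"wz": 0},
  {"dx": 0,"dy": 0,"dz": 0,"wx": 0,"wy": 0,"wz": 0},
  {"dx": 0,"dy": 0,"dz": 0,"wx": 0,"wy": 0,"wz": 0},
  {"dx": 0,"dy": 0,"dz": 0,"wx": 0,"wy": 0,"wz": 0},
  {"dx": 0,"dy": 0,"dz": 0,"wx": 0,"wy": 0,"wz": 0},
])

```text
time_s: 17.05
eef_pos: [0.4878, 0.0163, 0.2078]
eef_rot: [-0.008, 0.925, 0.015, 0.38]
wrist_force: [0.6, -0.7, -0.0]
opening: 0.8
grasp_force: 0.0
```

Run:
```python
from cfit import *
st(); Q=Rt(.033,np.radians(45))@F; z=Q[:,2]; g=P(CA,0,0,.162)
legs([(g+z*.022,Q,1)])
w=cam("wrist");pickle.dump(w,open("w11.pkl","wb"));save(w,"pics/w11.png")
print(cfit([w],CA)); print(proj(w,[P(CA,0,.025,.17),P(CA,0,-.025,.17)]))
```

```text
pos [0.4878 0.0163 0.2078] z [ 0.703  0.026 -0.711] y [ 0.034 -0.999 -0.003] q [-0.47 -0.63  2.46  0.57  0.68  0.74] op 0.8 F [ 0.6 -0.7 -0. ] g 0.0 t 17.05
x1 [ 0.638  0.018 -0.614] [-0.001 -0.002 -0.   ] deg 0.4
(np.int64(262), np.int64(165), np.int64(374), np.int64(307)) 9176
(array([0.53646409, 0.01780544, 0.03934078]), np.float64(0.8927709302293936))
[[287.97072106 196.15103822]
 [346.34905677 196.12377662]]
```

servo_tool([
  {"dx": 0.16,"dy": 0.005,"dz": -0.16,"wx": 0,"wy": 0,"wz": 0},
  {"dx": 0.32,"dy": 0.01,"dz": -0.31,"wx": 0,"wy": 0,"wz": 0},
  {"dx": 0.48,"dy": 0.015,"dz": -0.47,"wx": 0,"wy": 0,"wz": 0},
  {"dx": 0.64,"dy": 0.018,"dz": -0.62,"wx": 0,"wy": 0,"wz": 0},
  {"dx": 0.64,"dy": 0.018,"dz": -0.62,"wx": 0,"wy": 0,"wz": 0},
])

```text
time_s: 17.52
eef_pos: [0.5512, 0.0187, 0.1406]
eef_rot: [-0.009, 0.926, 0.014, 0.377]
wrist_force: [-0.8, 0.8, -0.0]
opening: 0.801
grasp_force: 0.0
```

servo_tool([
  {"dx": 0,"dy": 0,"dz": 0,"wx": 0,"wy": 0,"wz": 0},
  {"dx": 0,"dy": 0,"dz": 0,"wx": 0,"wy": 0,"wz": 0},
  {"dx": 0,"dy": 0,"dz": 0,"wx": 0,"wy": 0,"wz": 0},
  {"dx": 0,"dy": 0,"dz": 0,"wx": 0,"wy": 0,"wz": 0},
  {"dx": 0,"dy": 0,"dz": 0,"wx": 0,"wy": 0,"wz": 0},
], jaw=0.4)

```text
time_s: 17.93
eef_pos: [0.551, 0.0181, 0.1459]
eef_rot: [-0.008, 0.925, 0.015, 0.381]
wrist_force: [-0.7, 0.7, -2.4]
opening: 0.551
grasp_force: 61.9
```

servo_tool([
  {"dx": 0,"dy": 0,"dz": 0.05,"wx": 0,"wy": 0,"wz": 0},
  {"dx": 0,"dy": 0,"dz": 0.1,"wx": 0,"wy": 0,"wz": 0},
  {"dx": 0,"dy": 0,"dz": 0.2,"wx": 0,"wy": 0,"wz": 0},
  {"dx": 0,"dy": 0,"dz": 0.35,"wx": 0,"wy": 0,"wz": 0},
  {"dx": 0,"dy": 0,"dz": 0.5,"wx": 0,"wy": 0,"wz": 0},
])

```text
time_s: 18.35
eef_pos: [0.5503, 0.0183, 0.1952]
eef_rot: [-0.008, 0.925, 0.015, 0.379]
wrist_force: [0.9, -0.3, -2.6]
opening: 0.556
grasp_force: 62.2
```

Run:
```python
from cfit import *
st(); t,R,o=tool()
w=cam("wrist");pickle.dump(w,open("w12.pkl","wb"));save(w,"pics/w12.png")
T=cam("top");S=cam("scene");pickle.dump((T,S),open("ts12.pkl","wb"));save(S,"pics/s12.png")
z=t[2]-.146+.07
print(cfit([w],[CA[0],CA[1],CA[2]],z)); print(cfit([S],CA,z))
```

```text
pos [0.5503 0.0183 0.1952] z [ 0.702  0.026 -0.712] y [ 0.033 -0.999 -0.004] q [-0.36 -0.35  2.34  0.61  0.5   0.74] op 0.556 F [ 0.9 -0.3 -2.6] g 62.165340185165405 t 18.35
(np.int64(254), np.int64(188), np.int64(382), np.int64(347)) 12169
(array([0.53487364, 0.01389289, 0.09349585]), np.float64(0.7175710500044774))
(np.int64(300), np.int64(178), np.int64(362), np.int64(240)) 871
(array([0.53198004, 0.01029022, 0.03542051]), np.float64(0.8827809447420436))
```

The caddy is gripped and lifted; the wrist carries about 2.6 N. Next I refine the stand's pose from the brass hook.

```bash
cat > hook.py <<'E'
from plan import *
def hookmask(c,b,thr=1.9):
    x0,y0,x1,y1=b; f=c["frame"].astype(float)[y0:y1,x0:x1]
    m=((f[...,1]>thr*f[...,2])&(f[...,1]>.70*f[...,0])&(f[...,0]>70)).astype(np.uint8)
    n,l,s,cc=cv2.connectedComponentsWithStats(m)
    if n<2: return None
    i=1+np.argmax(s[1:,4]); ys,xs=np.where(l==i); return np.c_[xs+x0,ys+y0],[(s[j]+[x0,y0,0,0,0]).tolist() for j in range(1,n) if s[j][4]>3]
E
python3 - <<'E'
from hook import *
import pickle
t0=pickle.load(open("top0.pkl","rb"));s0=pickle.load(open("scene0.pkl","rb"))
for n,c,b in(("top",t0,(385,165,435,210)),("scene",s0,(225,165,265,195))):
    r=hookmask(c,b); 
    if r is None: print(n,None); continue
    p,comp=r; print(n,comp); m=p.mean(0); u,s,v=np.linalg.svd(p-m); a=(p-m)@v[0]; print(m,v[0],s/np.sqrt(len(p)),m+v[0]*a.min(),m+v[0]*a.max())
    if n=="top":
        A=atz(c,[m+v[0]*a.min(),m+v[0]*a.max()],.207); print(A, np.arctan2(*(A[1]-A[0])[[1,0]]))
ax=lambda x,z:P(ST,x,0,z)
print(proj(t0,[ax(-.026,.21),ax(0,.199),ax(.087,.21)]),proj(s0,[ax(-.022,.214),ax(0,.199),ax(.087,.205)]))
E
```

```text
top [[398, 177, 25, 21, 59]]
[410.06779661 186.74576271] [-0.78491105  0.61960846] [9.2638565  0.60495206] [422.15878258 177.20114348] [397.64598338 196.55153685]
[[ 0.65643348 -0.36782445  0.207     ]
 [ 0.58710925 -0.28142597  0.207     ]] 2.246985457009793
scene []
[254.  177.5] [0. 1.] [0.5 0. ] [254. 177.] [254. 178.]
[[396.89862942 197.51168963]
 [402.06771268 193.72533849]
 [422.21925163 177.97657639]] [[255.33961962 176.48391673]
 [249.54285162 180.29918495]
 [225.21280359 179.78113026]]
```

```bash
sed -i 's/ST=np.array([^)]*)/ST=np.array([.6008,-.2995,-.897])/' plan.py
python3 - <<'E'
from plan import *
st(); Q=Rt(-.895,np.radians(45))@F
t,R,o=tool(); Q=Ro.from_euler("z",-.897-.037).as_matrix()@R
legs([(P(ST,-.075,0,.205),Q,3),(P(ST,.015,0,.199),Q,1),(P(ST,.015,0,.177),Q,1)])
print(P(ST,-.075,0,.205),Q[:,2])
E
```

```text
pos [0.5519 0.0178 0.197 ] z [ 0.705  0.025 -0.709] y [ 0.034 -0.999 -0.002] q [-0.36 -0.35  2.33  0.61  0.5   0.73] op 0.551 F [-0.9  0.2 -3.6] g 61.878418028354645 t 18.5
x3 [ 0.007 -0.862  0.027] [-0.    -0.    -0.099] deg 17.8
x1 [ 0.562 -0.703 -0.06 ] [0. 0. 0.] deg 0.0
x1 [ 0.    0.   -0.22] [0. 0. 0.] deg 0.0
[ 0.55400321 -0.24089061  0.205     ] [ 0.43950178 -0.5521216  -0.70851953]
```

servo_tool([
  {"dx": 0,"dy": -0.1,"dz": 0.04,"wx": 0,"wy": 0,"wz": -0.012},
  {"dx": 0,"dy": -0.26,"dz": 0.08,"wx": 0,"wy": 0,"wz": -0.035},
  {"dx": 0,"dy": -0.44,"dz": 0.08,"wx": 0,"wy": 0,"wz": -0.055},
  {"dx": 0,"dy": -0.64,"dz": 0.08,"wx": 0,"wy": 0,"wz": -0.077},
  {"dx": 0.01,"dy": -0.84,"dz": 0.08,"wx": 0,"wy": 0,"wz": -0.099},
])

```text
time_s: 18.92
eef_pos: [0.551, -0.0659, 0.2012]
eef_rot: [0.051, 0.916, -0.13, 0.376]
wrist_force: [-0.4, -0.4, -4.1]
opening: 0.555
grasp_force: 62.4
```

servo_tool([
  {"dx": 0,"dy": -0.18,"dz": 0,"wx": 0,"wy": 0,"wz": -0.02},
  {"dx": 0,"dy": -0.36,"dz": 0,"wx": 0,"wy": 0,"wz": -0.04},
  {"dx": 0,"dy": -0.54,"dz": 0,"wx": 0,"wy": 0,"wz": -0.06},
  {"dx": 0,"dy": -0.72,"dz": 0,"wx": 0,"wy": 0,"wz": -0.08},
  {"dx": 0.01,"dy": -0.9,"dz": 0,"wx": 0,"wy": 0,"wz": -0.099},
])

```text
time_s: 19.33
eef_pos: [0.5519, -0.1559, 0.2008]
eef_rot: [0.109, 0.885, -0.27, 0.363]
wrist_force: [-0.1, 0.1, -3.4]
opening: 0.556
grasp_force: 62.3
```

servo_tool([
  {"dx": 0,"dy": -0.18,"dz": 0,"wx": 0,"wy": 0,"wz": -0.022},
  {"dx": 0,"dy": -0.36,"dz": 0,"wx": 0,"wy": 0,"wz": -0.044},
  {"dx": 0,"dy": -0.54,"dz": 0,"wx": 0,"wy": 0,"wz": -0.066},
  {"dx": 0,"dy": -0.7,"dz": 0,"wx": 0,"wy": 0,"wz": -0.085},
  {"dx": 0,"dy": -0.84,"dz": 0,"wx": 0,"wy": 0,"wz": -0.099},
])

```text
time_s: 19.75
eef_pos: [0.5524, -0.2398, 0.2008]
eef_rot: [0.164, 0.833, -0.404, 0.341]
wrist_force: [0.1, 0.6, -3.4]
opening: 0.553
grasp_force: 62.2
```

servo_tool([
  {"dx": 0,"dy": 0,"dz": 0,"wx": 0,"wy": 0,"wz": 0},
  {"dx": 0,"dy": 0,"dz": 0,"wx": 0,"wy": 0,"wz": 0},
  {"dx": 0,"dy": 0,"dz": 0,"wx": 0,"wy": 0,"wz": 0},
  {"dx": 0,"dy": 0,"dz": 0,"wx": 0,"wy": 0,"wz": 0},
  {"dx": 0,"dy": 0,"dz": 0,"wx": 0,"wy": 0,"wz": 0},
])

```text
time_s: 20.17
eef_pos: [0.5529, -0.2392, 0.2027]
eef_rot: [0.163, 0.833, -0.402, 0.343]
wrist_force: [-0.1, -0.8, -2.8]
opening: 0.554
grasp_force: 62.3
```

Run:
```python
from hook import *
from cfit import cfit
import pickle
st()
w=cam("wrist");pickle.dump(w,open("w13.pkl","wb"));save(w,"pics/w13.png")
T=cam("top");S=cam("scene");pickle.dump((T,S),open("ts13.pkl","wb"));save(S,"pics/s13.png");save(T,"pics/t13.png")
u=proj(w,[P(ST,-.022,0,.214),P(ST,0,0,.199),P(ST,.087,0,.205)]);print(u.round(1))
b=[max(0,int(u[:,0].min()-30)),max(0,int(u[:,1].min()-30)),int(u[:,0].max()+30),int(u[:,1].max()+30)]
r=hookmask(w,b)
if r:
    p,c=r;print(c);
    for y in range(p[:,1].min(),p[:,1].max()+1,4):
        q=p[p[:,1]==y,0]; print(y,q.min() if len(q) else "",q.max() if len(q) else "")
t,R,o=tool(); cz=t[2]-.0759; c0=P([t[0],t[1],-.897],-.015,0,0)
print("exp caddy",c0,cz)
for c in(T,S): print(cfit([c],[c0[0],c0[1],-.897],cz))
```

```text
pos [ 0.5529 -0.2392  0.2027] z [ 0.44  -0.548 -0.712] y [-0.782 -0.623 -0.004] q [-0.42 -0.09  2.11 -0.72  0.51  2.58] op 0.554 F [-0.1 -0.8 -2.8] g 62.33038902282715 t 20.1667
[[318.3 155.6]
 [318.2 144.2]
 [317.9  64.6]]
[[311, 55, 10, 108, 705]]
55 315 316
59 311 318
63 312 318
67 312 319
71 312 317
75 311 319
79 311 318
83 312 316
87 313 319
91 311 318
95 312 319
99 312 319
103 311 318
107 314 317
111 312 317
115 312 319
119 312 320
123 312 318
127 312 319
131 312 319
135 312 318
139 312 319
143 312 320
147 312 320
151 313 320
155 312 319
159 311 320
exp caddy [ 0.54383415 -0.22777001  0.        ] 0.12729145792581864
(np.int64(362), np.int64(181), np.int64(413), np.int64(233)) 517
(array([ 0.54532851, -0.22896509, -0.90577993]), np.float64(0.5102809474653349))
(np.int64(246), np.int64(166), np.int64(304), np.int64(214)) 649
(array([ 0.54340115, -0.23190162, -0.86522888]), np.float64(0.8102904152335023))
```

The hook line is within about 1.5 mm of the prediction, with the hook running at u≈315.5 and its tip near v 162. I'm moving the bar over the hook and lowering it.

servo_tool([
  {"dx": 0.11,"dy": -0.14,"dz": 0,"wx": 0,"wy": 0,"wz": 0},
  {"dx": 0.23,"dy": -0.29,"dz": 0,"wx": 0,"wy": 0,"wz": 0},
  {"dx": 0.35,"dy": -0.44,"dz": 0,"wx": 0,"wy": 0,"wz": 0},
  {"dx": 0.47,"dy": -0.59,"dz": 0,"wx": 0,"wy": 0,"wz": 0},
  {"dx": 0.57,"dy": -0.71,"dz": 0,"wx": 0,"wy": 0,"wz": 0},
])

```text
time_s: 20.73
eef_pos: [0.6109, -0.3117, 0.2033]
eef_rot: [0.164, 0.833, -0.403, 0.343]
wrist_force: [-0.0, 0.3, -3.6]
opening: 0.554
grasp_force: 62.1
```

servo_tool([
  {"dx": 0,"dy": 0,"dz": 0,"wx": 0,"wy": 0,"wz": 0},
  {"dx": 0,"dy": 0,"dz": -0.04,"wx": 0,"wy": 0,"wz": 0},
  {"dx": 0,"dy": 0,"dz": -0.09,"wx": 0,"wy": 0,"wz": 0},
  {"dx": 0,"dy": 0,"dz": -0.13,"wx": 0,"wy": 0,"wz": 0},
  {"dx": 0,"dy": 0,"dz": -0.18,"wx": 0,"wy": 0,"wz": 0},
])

```text
time_s: 21.15
eef_pos: [0.6097, -0.31, 0.1842]
eef_rot: [0.164, 0.833, -0.402, 0.343]
wrist_force: [-0.2, 0.5, -3.3]
opening: 0.555
grasp_force: 62.7
```

Run:
```python
from hook import *
import pickle
st(); t,R,o=tool(); c,s=np.cos(ST[2]),np.sin(ST[2]); d=t[:2]-ST[:2]; print("stand x,y",c*d[0]+s*d[1],-s*d[0]+c*d[1])
w=cam("wrist");pickle.dump(w,open("w14.pkl","wb"));save(w,"pics/w14.png")
u=proj(w,[P(ST,-.022,0,.214),P(ST,0,0,.199),P(ST,.087,0,.205)]);print(u.round(1))
b=[max(0,int(u[:,0].min()-30)),max(0,int(u[:,1].min()-30)),int(u[:,0].max()+30),int(u[:,1].max()+30)]
p,cc=hookmask(w,b);print(cc)
```

```text
pos [ 0.6097 -0.31    0.1842] z [ 0.439 -0.548 -0.712] y [-0.783 -0.622 -0.003] q [-0.51  0.11  1.96 -0.7   0.42  2.51] op 0.555 F [-0.2  0.5 -3.3] g 62.66726106405258 t 21.15
stand x,y 0.013772248973391365 0.00042173752697080135
[[319.3 281.9]
 [319.  248.2]
 [318.5 126.6]]
[[310, 117, 12, 112, 1060], [310, 252, 12, 12, 96], [315, 275, 2, 3, 4], [309, 278, 13, 10, 44]]
```

The hook is visible behind the bar (v 117–229) and its tip in front of it (v 278–288), so the bar is inside the hook. Lowering the rest of the way.

servo_tool([
  {"dx": 0,"dy": 0,"dz": -0.02,"wx": 0,"wy": 0,"wz": 0},
  {"dx": 0,"dy": 0,"dz": -0.04,"wx": 0,"wy": 0,"wz": 0},
  {"dx": 0,"dy": 0,"dz": -0.06,"wx": 0,"wy": 0,"wz": 0},
  {"dx": 0,"dy": 0,"dz": -0.07,"wx": 0,"wy": 0,"wz": 0},
  {"dx": 0,"dy": 0,"dz": -0.07,"wx": 0,"wy": 0,"wz": 0},
])

```text
time_s: 21.62
eef_pos: [0.6101, -0.3107, 0.1778]
eef_rot: [0.164, 0.833, -0.403, 0.343]
wrist_force: [0.1, -0.6, -2.6]
opening: 0.555
grasp_force: 62.6
```

servo_tool([
  {"dx": 0,"dy": 0,"dz": -0.01,"wx": 0,"wy": 0,"wz": 0},
  {"dx": 0,"dy": 0,"dz": -0.02,"wx": 0,"wy": 0,"wz": 0},
  {"dx": 0,"dy": 0,"dz": -0.02,"wx": 0,"wy": 0,"wz": 0},
  {"dx": 0,"dy": 0,"dz": -0.02,"wx": 0,"wy": 0,"wz": 0},
  {"dx": 0,"dy": 0,"dz": -0.02,"wx": 0,"wy": 0,"wz": 0},
])

```text
time_s: 22.03
eef_pos: [0.6102, -0.3109, 0.1761]
eef_rot: [0.164, 0.833, -0.403, 0.343]
wrist_force: [0.4, -0.1, -3.0]
opening: 0.552
grasp_force: 62.6
```

servo_tool([
  {"dx": 0,"dy": 0,"dz": -0.01,"wx": 0,"wy": 0,"wz": 0},
  {"dx": 0,"dy": 0,"dz": -0.02,"wx": 0,"wy": 0,"wz": 0},
  {"dx": 0,"dy": 0,"dz": -0.02,"wx": 0,"wy": 0,"wz": 0},
  {"dx": 0,"dy": 0,"dz": -0.02,"wx": 0,"wy": 0,"wz": 0},
  {"dx": 0,"dy": 0,"dz": -0.02,"wx": 0,"wy": 0,"wz": 0},
])

```text
time_s: 22.45
eef_pos: [0.611, -0.3112, 0.1756]
eef_rot: [0.164, 0.832, -0.403, 0.344]
wrist_force: [-3.4, 1.6, 6.0]
opening: 0.553
grasp_force: 63.5
```

servo_tool([
  {"dx": 0,"dy": 0,"dz": -0.01,"wx": 0,"wy": 0,"wz": 0},
  {"dx": 0,"dy": 0,"dz": -0.02,"wx": 0,"wy": 0,"wz": 0},
  {"dx": 0,"dy": 0,"dz": -0.02,"wx": 0,"wy": 0,"wz": 0},
  {"dx": 0,"dy": 0,"dz": -0.02,"wx": 0,"wy": 0,"wz": 0},
  {"dx": 0,"dy": 0,"dz": -0.02,"wx": 0,"wy": 0,"wz": 0},
])

```text
time_s: 22.87
eef_pos: [0.6115, -0.3115, 0.1753]
eef_rot: [0.164, 0.832, -0.402, 0.345]
wrist_force: [-9.8, 5.6, 13.6]
opening: 0.553
grasp_force: 64.7
```

Contact: the bar rests at the expected height. I'm taking the load off, then releasing.

servo_tool([
  {"dx": 0,"dy": 0,"dz": 0.015,"wx": 0,"wy": 0,"wz": 0},
  {"dx": 0,"dy": 0,"dz": 0.03,"wx": 0,"wy": 0,"wz": 0},
  {"dx": 0,"dy": 0,"dz": 0.03,"wx": 0,"wy": 0,"wz": 0},
  {"dx": 0,"dy": 0,"dz": 0.03,"wx": 0,"wy": 0,"wz": 0},
  {"dx": 0,"dy": 0,"dz": 0.03,"wx": 0,"wy": 0,"wz": 0},
])

```text
time_s: 23.28
eef_pos: [0.6107, -0.311, 0.1756]
eef_rot: [0.164, 0.833, -0.403, 0.343]
wrist_force: [-1.3, 0.5, 4.5]
opening: 0.556
grasp_force: 63.1
```

servo_tool([
  {"dx": 0,"dy": 0,"dz": 0,"wx": 0,"wy": 0,"wz": 0},
  {"dx": 0,"dy": 0,"dz": 0,"wx": 0,"wy": 0,"wz": 0},
  {"dx": 0,"dy": 0,"dz": 0,"wx": 0,"wy": 0,"wz": 0},
  {"dx": 0,"dy": 0,"dz": 0,"wx": 0,"wy": 0,"wz": 0},
  {"dx": 0,"dy": 0,"dz": 0,"wx": 0,"wy": 0,"wz": 0},
], jaw=0.68)

```text
time_s: 23.7
eef_pos: [0.61, -0.3107, 0.1745]
eef_rot: [0.164, 0.833, -0.403, 0.343]
wrist_force: [-0.0, -0.5, -0.3]
opening: 0.687
grasp_force: 0.0
```

servo_tool([
  {"dx": 0,"dy": 0,"dz": 0,"wx": 0,"wy": 0,"wz": 0},
  {"dx": 0,"dy": 0,"dz": 0,"wx": 0,"wy": 0,"wz": 0},
  {"dx": 0,"dy": 0,"dz": 0,"wx": 0,"wy": 0,"wz": 0},
  {"dx": 0,"dy": 0,"dz": 0,"wx": 0,"wy": 0,"wz": 0},
  {"dx": 0,"dy": 0,"dz": 0,"wx": 0,"wy": 0,"wz": 0},
], jaw=0.85)

```text
time_s: 24.12
eef_pos: [0.6102, -0.3108, 0.1751]
eef_rot: [0.164, 0.833, -0.403, 0.343]
wrist_force: [0.2, 0.2, 0.1]
opening: 0.848
grasp_force: 0.0
```

Run:
```python
from hook import *
from cfit import cfit
import pickle
st()
w=cam("wrist");pickle.dump(w,open("w15.pkl","wb"));save(w,"pics/w15.png")
p,cc=hookmask(w,[285,90,350,310]);print(cc)
S=cam("scene");save(S,"pics/s15.png")
print(cfit([S],[ST[0],ST[1],ST[2]],.101))
```

```text
pos [ 0.6102 -0.3108  0.1751] z [ 0.439 -0.549 -0.711] y [-0.783 -0.622 -0.004] q [-0.51  0.13  1.96 -0.73  0.41  2.54] op 0.848 F [0.2 0.2 0.1] g 0.0 t 24.1167
[[309, 108, 13, 123, 1338], [309, 253, 11, 14, 82], [309, 272, 14, 15, 104]]
(np.int64(221), np.int64(165), np.int64(279), np.int64(221)) 674
(array([ 0.60265356, -0.30242323, -0.89790163]), np.float64(0.8360020931449503))
```

The caddy hangs, with no force at the wrist. I'm retreating along the tool axis.

servo_tool([
  {"dx": -0.05,"dy": 0.06,"dz": 0.07,"wx": 0,"wy": 0,"wz": 0},
  {"dx": -0.13,"dy": 0.17,"dz": 0.21,"wx": 0,"wy": 0,"wz": 0},
  {"dx": -0.22,"dy": 0.28,"dz": 0.35,"wx": 0,"wy": 0,"wz": 0},
  {"dx": -0.33,"dy": 0.41,"dz": 0.53,"wx": 0,"wy": 0,"wz": 0},
  {"dx": -0.44,"dy": 0.55,"dz": 0.71,"wx": 0,"wy": 0,"wz": 0},
])

```text
time_s: 24.63
eef_pos: [0.5654, -0.2553, 0.2461]
eef_rot: [0.164, 0.833, -0.403, 0.342]
wrist_force: [0.3, 0.1, 0.7]
opening: 0.849
grasp_force: 0.0
```

Run:
```python
from kfit import *
from cfit import cfit
import pickle
st()
w=cam("wrist");pickle.dump(w,open("w16.pkl","wb"));save(w,"pics/w16.png")
S=cam("scene");save(S,"pics/s16.png");pickle.dump(S,open("s16.pkl","wb"))
print(cfit([S],[ST[0],ST[1],ST[2]],.101)); print(cfit([w],[ST[0],ST[1],ST[2]],.101))
n,l,s,c=cv2.connectedComponentsWithStats(mask(w),connectivity=4)
for i in range(1,n):
    if s[i][4]>100: print(i,s[i],c[i].round(1))
print(proj(w,[P(ST,-.036,0,.112)]))
# plan to knob (open position), vertical, unflipped? keep flip
kx=PR[:2]-.1*np.array([np.cos(.678-1.4),np.sin(.678-1.4)]);print("knob",kx)
t,R,o=tool()
for nm,Q in(("y tangent",Rt(.678-1.4,0)@F),("unflipped",Rt(.678-1.4,0))):
    print(nm); legs([(np.array([*kx,.40]),Q,1)])
```

```text
pos [ 0.5654 -0.2553  0.2461] z [ 0.438 -0.549 -0.712] y [-0.783 -0.622 -0.003] q [-0.44 -0.12  2.04 -0.6   0.58  2.43] op 0.849 F [0.3 0.1 0.7] g 0.0 t 24.6333
(np.int64(221), np.int64(165), np.int64(279), np.int64(221)) 679
(array([ 0.60248534, -0.30226131, -0.89775018]), np.float64(0.8461860708675162))
(np.int64(263), np.int64(160), np.int64(371), np.int64(298)) 8292
(array([ 0.60368192, -0.30005376, -0.89902373]), np.float64(0.8531210005817336))
2 [321   0  53  20 431] [353.6   6.4]
3 [ 372    0  195   72 3416] [433.7  21.9]
4 [494   0  24  28 323] [505.   11.6]
161 [ 404   40  151  121 9844] [479.3  97. ]
502 [312 108   8  76 556] [315.3 146.5]
519 [    0   117   173   283 26018] [ 60.3 243.3]
597 [312 198   8  16 103] [315.3 205.7]
646 [514 239  62  63 991] [549.  273.2]
647 [305 240  29  38 853] [318.7 260.6]
670 [ 16 364  48  36 464] [ 38.7 382.2]
[[318.08715989 258.02628555]]
knob [0.53945145 0.2985887 ]
y tangent
x1 [-0.276  5.535  1.5  ] [0.18  0.174 0.054] deg 46.0
unflipped
x1 [-0.276  5.535  1.5  ] [ 0.253 -0.261 -0.875] deg 170.6
```

The wrist view shows the king in the hanging caddy, at (319,261). The next moves cross over to the knob to close the lever.

servo_tool([
  {"dx": -0.05,"dy": 0.1,"dz": 0.1,"wx": 0.018,"wy": 0.017,"wz": 0.005},
  {"dx": -0.05,"dy": 0.3,"dz": 0.25,"wx": 0.036,"wy": 0.035,"wz": 0.011},
  {"dx": -0.05,"dy": 0.5,"dz": 0.4,"wx": 0.054,"wy": 0.052,"wz": 0.016},
  {"dx": -0.05,"dy": 0.7,"dz": 0.58,"wx": 0.072,"wy": 0.07,"wz": 0.022},
  {"dx": -0.05,"dy": 0.92,"dz": 0.75,"wx": 0.09,"wy": 0.087,"wz": 0.027},
])

```text
time_s: 25.15
eef_pos: [0.5612, -0.1634, 0.3219]
eef_rot: [0.083, 0.903, -0.385, 0.172]
wrist_force: [0.2, -0.7, 0.2]
opening: 0.849
grasp_force: 0.0
```

servo_tool([
  {"dx": -0.01,"dy": 0.18,"dz": 0.15,"wx": 0.018,"wy": 0.017,"wz": 0.005},
  {"dx": -0.02,"dy": 0.36,"dz": 0.3,"wx": 0.036,"wy": 0.035,"wz": 0.011},
  {"dx": -0.03,"dy": 0.54,"dz": 0.45,"wx": 0.054,"wy": 0.052,"wz": 0.016},
  {"dx": -0.04,"dy": 0.73,"dz": 0.6,"wx": 0.072,"wy": 0.07,"wz": 0.022},
  {"dx": -0.05,"dy": 0.92,"dz": 0.75,"wx": 0.09,"wy": 0.087,"wz": 0.027},
], jaw=0.6)

```text
time_s: 25.57
eef_pos: [0.5566, -0.0717, 0.3964]
eef_rot: [-0.0, 0.936, -0.353, -0.005]
wrist_force: [1.1, -0.5, -0.2]
opening: 0.601
grasp_force: 0.0
```

servo_tool([
  {"dx": -0.01,"dy": 0.18,"dz": 0,"wx": 0,"wy": 0,"wz": 0},
  {"dx": -0.02,"dy": 0.36,"dz": 0,"wx": 0,"wy": 0,"wz": 0},
  {"dx": -0.03,"dy": 0.54,"dz": 0,"wx": 0,"wy": 0,"wz": 0},
  {"dx": -0.04,"dy": 0.73,"dz": 0,"wx": 0,"wy": 0,"wz": 0},
  {"dx": -0.05,"dy": 0.92,"dz": 0,"wx": 0,"wy": 0,"wz": 0},
])

```text
time_s: 25.98
eef_pos: [0.5516, 0.0203, 0.3948]
eef_rot: [0.001, 0.935, -0.353, -0.004]
wrist_force: [-0.3, -0.3, 0.2]
opening: 0.601
grasp_force: 0.0
```

servo_tool([
  {"dx": -0.01,"dy": 0.18,"dz": 0,"wx": 0,"wy": 0,"wz": 0},
  {"dx": -0.02,"dy": 0.36,"dz": 0,"wx": 0,"wy": 0,"wz": 0},
  {"dx": -0.03,"dy": 0.54,"dz": 0,"wx": 0,"wy": 0,"wz": 0},
  {"dx": -0.04,"dy": 0.73,"dz": 0,"wx": 0,"wy": 0,"wz": 0},
  {"dx": -0.05,"dy": 0.92,"dz": 0,"wx": 0,"wy": 0,"wz": 0},
])

```text
time_s: 26.4
eef_pos: [0.5466, 0.1125, 0.3949]
eef_rot: [0.001, 0.936, -0.353, -0.004]
wrist_force: [-0.5, -1.1, -0.9]
opening: 0.599
grasp_force: 0.0
```

servo_tool([
  {"dx": -0.01,"dy": 0.18,"dz": 0,"wx": 0,"wy": 0,"wz": 0},
  {"dx": -0.02,"dy": 0.36,"dz": 0,"wx": 0,"wy": 0,"wz": 0},
  {"dx": -0.03,"dy": 0.54,"dz": 0,"wx": 0,"wy": 0,"wz": 0},
  {"dx": -0.04,"dy": 0.73,"dz": 0,"wx": 0,"wy": 0,"wz": 0},
  {"dx": -0.05,"dy": 0.92,"dz": 0,"wx": 0,"wy": 0,"wz": 0},
])

```text
time_s: 26.82
eef_pos: [0.5417, 0.2046, 0.3948]
eef_rot: [0.001, 0.936, -0.353, -0.004]
wrist_force: [0.5, -0.4, 0.4]
opening: 0.602
grasp_force: 0.0
```

servo_tool([
  {"dx": -0.01,"dy": 0.18,"dz": 0,"wx": 0,"wy": 0,"wz": 0},
  {"dx": -0.02,"dy": 0.36,"dz": 0,"wx": 0,"wy": 0,"wz": 0},
  {"dx": -0.03,"dy": 0.54,"dz": 0,"wx": 0,"wy": 0,"wz": 0},
  {"dx": -0.04,"dy": 0.73,"dz": 0,"wx": 0,"wy": 0,"wz": 0},
  {"dx": -0.05,"dy": 0.88,"dz": 0,"wx": 0,"wy": 0,"wz": 0},
])

```text
time_s: 27.23
eef_pos: [0.5366, 0.2932, 0.3947]
eef_rot: [0.001, 0.936, -0.353, -0.004]
wrist_force: [-0.1, -0.3, 0.5]
opening: 0.599
grasp_force: 0.0
```

Run:
```python
from plan import *
import pickle
st()
w=cam("wrist");pickle.dump(w,open("w17.pkl","wb"));save(w,"pics/w17.png")
kx=np.array([.5395,.2986]); u=proj(w,[[*kx,.34],[*kx,.30]]);print(u)
f=w["frame"].astype(float); m=((f[...,1]>1.9*f[...,2])&(f[...,1]>.66*f[...,0])&(f[...,0]>90)).astype(np.uint8)
n,l,s,c=cv2.connectedComponentsWithStats(m)
for i in range(1,n):
    if s[i][4]>40 and np.linalg.norm(c[i]-u[0])<80: print(s[i],c[i].round(1))
legs([(np.array([*kx,.40]),Rt(.678-1.4,0)@F,1)])
```

```text
pos [0.5366 0.2932 0.3947] z [-0.007  0.001 -1.   ] y [-0.66  -0.751  0.004] q [0.3  0.18 1.23 0.   1.73 2.6 ] op 0.599 F [-0.1 -0.3  0.5] g 0.0 t 27.2333
[[310.40404625 208.8148744 ]
 [311.206472   194.98620496]]
[299 183  24  31 575] [310.6 199.2]
x1 [0.035 0.032 0.053] [-0.001 -0.002 -0.001] deg 0.5
```

servo_tool([
  {"dx": 0.03,"dy": 0.055,"dz": 0,"wx": 0,"wy": 0,"wz": 0},
  {"dx": 0.03,"dy": 0.055,"dz": -0.25,"wx": 0,"wy": 0,"wz": 0},
  {"dx": 0.03,"dy": 0.055,"dz": -0.5,"wx": 0,"wy": 0,"wz": 0},
  {"dx": 0.03,"dy": 0.055,"dz": -0.75,"wx": 0,"wy": 0,"wz": 0},
  {"dx": 0.03,"dy": 0.055,"dz": -0.99,"wx": 0,"wy": 0,"wz": 0},
], jaw=0.5)

```text
time_s: 27.7
eef_pos: [0.5397, 0.2968, 0.2954]
eef_rot: [0.001, 0.936, -0.353, -0.003]
wrist_force: [1.5, 0.8, -0.6]
opening: 0.501
grasp_force: 0.0
```

servo_tool([
  {"dx": 0,"dy": 0,"dz": 0,"wx": 0,"wy": 0,"wz": 0},
  {"dx": 0,"dy": 0,"dz": 0,"wx": 0,"wy": 0,"wz": 0},
  {"dx": 0,"dy": 0,"dz": 0,"wx": 0,"wy": 0,"wz": 0},
  {"dx": 0,"dy": 0,"dz": 0,"wx": 0,"wy": 0,"wz": 0},
  {"dx": 0,"dy": 0,"dz": 0,"wx": 0,"wy": 0,"wz": 0},
], jaw=0.28)

```text
time_s: 28.12
eef_pos: [0.5402, 0.2978, 0.2992]
eef_rot: [-0.001, 0.936, -0.353, -0.002]
wrist_force: [-0.5, -1.2, -0.2]
opening: 0.284
grasp_force: 0.0
```

servo_tool([
  {"dx": -0.062,"dy": -0.078,"dz": 0,"wx": 0,"wy": 0,"wz": 0.032},
  {"dx": -0.116,"dy": -0.162,"dz": 0,"wx": 0,"wy": 0,"wz": 0.064},
  {"dx": -0.161,"dy": -0.251,"dz": 0,"wx": 0,"wy": 0,"wz": 0.095},
  {"dx": -0.198,"dy": -0.344,"dz": 0,"wx": 0,"wy": 0,"wz": 0.127},
  {"dx": -0.224,"dy": -0.441,"dz": 0,"wx": 0,"wy": 0,"wz": 0.159},
])

```text
time_s: 28.53
eef_pos: [0.5175, 0.2539, 0.2988]
eef_rot: [0.0, 0.994, -0.108, -0.001]
wrist_force: [2.2, 2.7, -1.6]
opening: 0.28
grasp_force: 1.1
```

servo_tool([
  {"dx": -0.018,"dy": -0.098,"dz": 0,"wx": 0,"wy": 0,"wz": 0.032},
  {"dx": -0.025,"dy": -0.198,"dz": 0,"wx": 0,"wy": 0,"wz": 0.064},
  {"dx": -0.022,"dy": -0.298,"dz": 0,"wx": 0,"wy": 0,"wz": 0.095},
  {"dx": -0.009,"dy": -0.397,"dz": 0,"wx": 0,"wy": 0,"wz": 0.127},
  {"dx": 0.013,"dy": -0.494,"dz": 0,"wx": 0,"wy": 0,"wz": 0.159},
])

```text
time_s: 28.95
eef_pos: [0.5186, 0.2045, 0.2988]
eef_rot: [0.001, 0.99, 0.141, -0.001]
wrist_force: [0.8, 2.8, -0.3]
opening: 0.279
grasp_force: 1.1
```

servo_tool([
  {"dx": 0.033,"dy": -0.095,"dz": 0,"wx": 0,"wy": 0,"wz": 0.032},
  {"dx": 0.074,"dy": -0.186,"dz": 0,"wx": 0,"wy": 0,"wz": 0.064},
  {"dx": 0.124,"dy": -0.272,"dz": 0,"wx": 0,"wy": 0,"wz": 0.095},
  {"dx": 0.183,"dy": -0.353,"dz": 0,"wx": 0,"wy": 0,"wz": 0.127},
  {"dx": 0.205,"dy": -0.38,"dz": 0,"wx": 0,"wy": 0,"wz": 0.127},
])

```text
time_s: 29.37
eef_pos: [0.5394, 0.1656, 0.2985]
eef_rot: [0.003, 0.943, 0.334, -0.001]
wrist_force: [-1.5, 1.1, 0.6]
opening: 0.277
grasp_force: 0.9
```

servo_tool([
  {"dx": 0.006,"dy": -0.008,"dz": 0,"wx": 0,"wy": 0,"wz": 0},
  {"dx": 0.013,"dy": -0.016,"dz": 0,"wx": 0,"wy": 0,"wz": 0},
  {"dx": 0.019,"dy": -0.023,"dz": 0,"wx": 0,"wy": 0,"wz": 0},
  {"dx": 0.019,"dy": -0.023,"dz": 0,"wx": 0,"wy": 0,"wz": 0},
  {"dx": 0.019,"dy": -0.023,"dz": 0,"wx": 0,"wy": 0,"wz": 0},
])

```text
time_s: 29.78
eef_pos: [0.5403, 0.1646, 0.2974]
eef_rot: [0.002, 0.943, 0.332, -0.002]
wrist_force: [-2.4, 2.8, 2.7]
opening: 0.281
grasp_force: 2.1
```

servo_tool([
  {"dx": 0.004,"dy": -0.005,"dz": 0,"wx": 0,"wy": 0,"wz": 0},
  {"dx": 0.008,"dy": -0.01,"dz": 0,"wx": 0,"wy": 0,"wz": 0},
  {"dx": 0.012,"dy": -0.015,"dz": 0,"wx": 0,"wy": 0,"wz": 0},
  {"dx": 0.012,"dy": -0.015,"dz": 0,"wx": 0,"wy": 0,"wz": 0},
  {"dx": 0.012,"dy": -0.015,"dz": 0,"wx": 0,"wy": 0,"wz": 0},
])

```text
time_s: 30.2
eef_pos: [0.5404, 0.1645, 0.2974]
eef_rot: [0.0, 0.943, 0.333, -0.003]
wrist_force: [-8.0, 7.2, 5.8]
opening: 0.282
grasp_force: 5.3
```

The lever is at its closed stop. Backing off a little, lifting clear and checking.

servo_tool([
  {"dx": -0.01,"dy": 0.012,"dz": 0,"wx": 0,"wy": 0,"wz": 0},
  {"dx": -0.017,"dy": 0.02,"dz": 0,"wx": 0,"wy": 0,"wz": 0},
  {"dx": -0.017,"dy": 0.02,"dz": 0.2,"wx": 0,"wy": 0,"wz": 0},
  {"dx": -0.017,"dy": 0.02,"dz": 0.5,"wx": 0,"wy": 0,"wz": 0},
  {"dx": -0.017,"dy": 0.02,"dz": 0.85,"wx": 0,"wy": 0,"wz": 0},
])

```text
time_s: 30.62
eef_pos: [0.5393, 0.1636, 0.3805]
eef_rot: [0.002, 0.943, 0.332, -0.005]
wrist_force: [1.0, 0.1, 0.6]
opening: 0.281
grasp_force: 0.0
```

servo_tool([
  {"dx": -0.2,"dy": -0.1,"dz": 0.2,"wx": 0,"wy": 0,"wz": 0},
  {"dx": -0.4,"dy": -0.2,"dz": 0.2,"wx": 0,"wy": 0,"wz": 0},
  {"dx": -0.6,"dy": -0.3,"dz": 0.2,"wx": 0,"wy": 0,"wz": 0},
  {"dx": -0.8,"dy": -0.4,"dz": 0.2,"wx": 0,"wy": 0,"wz": 0},
  {"dx": -0.8,"dy": -0.4,"dz": 0.2,"wx": 0,"wy": 0,"wz": 0},
])

```text
time_s: 31.03
eef_pos: [0.4582, 0.1229, 0.4026]
eef_rot: [0.003, 0.943, 0.331, -0.002]
wrist_force: [1.1, -0.0, -0.2]
opening: 0.28
grasp_force: 0.0
```

Run:
```python
from cfit import *
st()
S=cam("scene");T=cam("top");save(S,"pics/s20.png");save(T,"pics/t20.png")
w=cam("wrist");save(w,"pics/w20.png")
def yel(c,b):
    x0,y0,x1,y1=b;f=c["frame"].astype(float)[y0:y1,x0:x1];m=((f[...,1]>1.9*f[...,2])&(f[...,1]>.66*f[...,0])&(f[...,0]>90)).astype(np.uint8)
    n,l,s,cc=cv2.connectedComponentsWithStats(m); return [(s[i][4],(cc[i]+[x0,y0]).round(1).tolist()) for i in range(1,n) if s[i][4]>12]
t0=pickle.load(open("top0.pkl","rb"));s0=pickle.load(open("scene0.pkl","rb"))
b=(360,168,390,200); print("scene knob before/after",yel(s0,b),yel(S,b))
b=(235,185,285,225); print("top before/after",yel(t0,b),yel(T,b))
print(cfit([S],[ST[0],ST[1],ST[2]],.101))
u=proj(w,[[.5366,.1698,.34]])[0]; print(u,yel(w,tuple(int(v) for v in(u[0]-40,max(0,u[1]-40),u[0]+40,u[1]+40))))
# changed regions in scene vs start
d=np.abs(S["frame"].astype(int)-s0["frame"]).max(2)>40; n,l,s,c=cv2.connectedComponentsWithStats(cv2.dilate(d.astype(np.uint8),np.ones((3,3))))
print([s[i].tolist() for i in range(1,n) if s[i][4]>60])
```

```text
pos [0.4582 0.1229 0.4026] z [-0.002 -0.008 -1.   ] y [ 0.625 -0.78   0.005] q [ 0.02 -0.14  1.55 -0.01  1.74  0.91] op 0.28 F [ 1.1 -0.  -0.2] g 0.0 t 31.0333
scene knob before/after [(np.int32(51), [373.1, 181.9])] [(np.int32(52), [371.6, 181.7])]
top before/after [(np.int32(50), [257.8, 201.7])] []
(np.int64(221), np.int64(165), np.int64(279), np.int64(221)) 686
(array([ 0.60275604, -0.30204946, -0.89888399]), np.float64(0.8521379118394043))
[330.75265783  95.63933008] [(np.int32(14), [347.3, 65.5]), (np.int32(19), [304.2, 66.8]), (np.int32(533), [336.7, 93.4])]
[[341, 0, 102, 154, 5598], [402, 0, 160, 198, 9510], [228, 138, 125, 77, 3434], [368, 174, 102, 61, 1562], [302, 201, 51, 37, 782]]
```

```bash
python3 -c "
from bench import workorder
print(workorder.hand_in())"
```

```text
the job is handed in; nothing more can be done
None
```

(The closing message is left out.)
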